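# Load the bioprinter stage with print discs

## Task

Load the bioprinter stage: take every print disc out of the white rack and lay it in a nest of the black stage, one disc per nest, blue print face up and boss down in the bore, and press it so that the nest sinks fully home. Then move the orange-headed temperature probe from its grey stand into the brass well on the stage, pushed fully in, and last press the green start button all the way down and let go. Leave the jar, vial and screwdriver where they are.

Things in the scene. Friction and masses are not known exactly. Their poses are not given: they have to be found in the camera images.
- disc_a: print disc (may be absent), 40 g: black flange 44 mm across, 6 mm thick, one face bright blue, the other with an aluminium boss 24 mm across standing 6 mm out. Origin: centre of the flange. x points out of the blue face (blue at +3 mm, boss from -3 to -9 mm). It starts on edge in the rack, x level, blue facing either way.
- disc_b: print disc (may be absent), 40 g: black flange 44 mm across, 6 mm thick, one face bright blue, the other with an aluminium boss 24 mm across standing 6 mm out. Origin: centre of the flange. x points out of the blue face (blue at +3 mm, boss from -3 to -9 mm). It starts on edge in the rack, x level, blue facing either way.
- disc_c: print disc (may be absent), 40 g: black flange 44 mm across, 6 mm thick, one face bright blue, the other with an aluminium boss 24 mm across standing 6 mm out. Origin: centre of the flange. x points out of the blue face (blue at +3 mm, boss from -3 to -9 mm). It starts on edge in the rack, x level, blue facing either way.
- rack: fixed white block 64 x 220 x 50 mm high, origin under its centre. Slots at y = -80, 0, 80 mm hold discs on edge, faces looking along rack +x or -x, disc centre 75 mm above the table. A slot is two 6 mm sills and four thin posts 22 mm high, all within 19 mm of its middle in y: the disc's rim is free for fingers at its +y and -y sides, and it lifts straight out.
- stage: fixed black stage plate, 140 x 250 x 25 mm high, spanning x from -45 to +95 mm and y from -125 to +125 mm of its origin, which lies on the table. Three aluminium nests stand on it in a row along y at x = 0, y = -80, 0, +80 mm; the brass probe well stands at x = +68 mm, y = 0.
- nest1 (a joint): how far this nest is sunk into the stage: 0 m up (as at the start), 0.006 m fully home. It needs about 5 to 6 N of downward push, does not spring back and stays where it is left; a disc's weight alone does not move it.
- nest1_mouth (a point): centre of the top rim of a nest: an upright aluminium cup 36 mm in outer diameter, rim 72 mm above the table when up (66 mm when home), bore 29 mm in diameter and 11 mm deep. A disc's boss goes in the bore and its flange rests on the rim, overhanging it 4 mm all round (disc origin then 3 mm above this point). z is up; the point sinks with the nest.
- nest2 (a joint): how far this nest is sunk into the stage: 0 m up (as at the start), 0.006 m fully home. It needs about 5 to 6 N of downward push, does not spring back and stays where it is left; a disc's weight alone does not move it.
- nest2_mouth (a point): centre of the top rim of a nest: an upright aluminium cup 36 mm in outer diameter, rim 72 mm above the table when up (66 mm when home), bore 29 mm in diameter and 11 mm deep. A disc's boss goes in the bore and its flange rests on the rim, overhanging it 4 mm all round (disc origin then 3 mm above this point). z is up; the point sinks with the nest.
- nest3 (a joint): how far this nest is sunk into the stage: 0 m up (as at the start), 0.006 m fully home. It needs about 5 to 6 N of downward push, does not spring back and stays where it is left; a disc's weight alone does not move it.
- nest3_mouth (a point): centre of the top rim of a nest: an upright aluminium cup 36 mm in outer diameter, rim 72 mm above the table when up (66 mm when home), bore 29 mm in diameter and 11 mm deep. A disc's boss goes in the bore and its flange rests on the rim, overhanging it 4 mm all round (disc origin then 3 mm above this point). z is up; the point sinks with the nest.
- probe: temperature probe: orange head 16 x 16 mm square and 30 mm tall on a thin steel pin 6 mm in diameter, 36 mm long with a tapered tip; 30 g. Origin: centre of the head's underside, where the pin begins; z points up through the head, x and y are square to the head's sides. It starts upright in the stand, head resting on the stand's top.
- probe_tip (a point): tip of the probe's pin, 36 mm below the probe's origin
- stand: loose grey stand, block 64 x 64 x 42 mm high, 0.6 kg, with an 8 mm hole 38 mm deep in the middle of its top that holds the probe; origin at the centre of its underside. It may get knocked aside, carrying the probe with it.
- well (a point): centre of the mouth of the probe well: a brass block 34 x 34 mm fixed on the stage, its top 70 mm above the table, with a vertical hole 8 mm in diameter, 40 mm deep, mouth slightly chamfered; z is up. The probe is fully in when its head rests on the block.
- start (a joint): travel of the green start button: 0 m up, 0.006 m fully down; it springs back. Fully down takes about 5 N.
- start_top (a point): centre of the top face of the green start button, 28 mm in diameter, pressed straight down; it sits on a grey console 70 x 70 x 28 mm high
- medium: jar with a blue cap, 50 mm in diameter, 75 mm tall (leave alone); origin at the centre of its underside
- vial: small amber vial, 26 mm in diameter, 50 mm tall (leave alone); origin at the centre of its underside
- driver: screwdriver lying on the table (leave alone); its x axis runs along it from handle to tip

How it is judged (in metres and radians):
On the way, in this order (a step that is already met when the one before it is completed fails the run):
1. every print disc lies blue face up in its own nest and its nest is pressed home (angle between each of disc_a, disc_b, disc_c's own x axis and vertical below 0.12 rad and ((horizontal distance between disc_a and nest1_mouth below 0.004 m and z of disc_a in the frame of nest1_mouth between 0.001 and 0.005 m and value of joint nest1 above 0.0048 m) or (horizontal distance between disc_a and nest2_mouth below 0.004 m and z of disc_a in the frame of nest2_mouth between 0.001 and 0.005 m and value of joint nest2 above 0.0048 m) or (horizontal distance between disc_a and nest3_mouth below 0.004 m and z of disc_a in the frame of nest3_mouth between 0.001 and 0.005 m and value of joint nest3 above 0.0048 m)) and ((horizontal distance between disc_b and nest1_mouth below 0.004 m and z of disc_b in the frame of nest1_mouth between 0.001 and 0.005 m and value of joint nest1 above 0.0048 m) or (horizontal distance between disc_b and nest2_mouth below 0.004 m and z of disc_b in the frame of nest2_mouth between 0.001 and 0.005 m and value of joint nest2 above 0.0048 m) or (horizontal distance between disc_b and nest3_mouth below 0.004 m and z of disc_b in the frame of nest3_mouth between 0.001 and 0.005 m and value of joint nest3 above 0.0048 m)) and ((horizontal distance between disc_c and nest1_mouth below 0.004 m and z of disc_c in the frame of nest1_mouth between 0.001 and 0.005 m and value of joint nest1 above 0.0048 m) or (horizontal distance between disc_c and nest2_mouth below 0.004 m and z of disc_c in the frame of nest2_mouth between 0.001 and 0.005 m and value of joint nest2 above 0.0048 m) or (horizontal distance between disc_c and nest3_mouth below 0.004 m and z of disc_c in the frame of nest3_mouth between 0.001 and 0.005 m and value of joint nest3 above 0.0048 m))), for 0.2 s.
2. the probe is fully in the brass well (horizontal distance between probe and well below 0.004 m and z of probe in the frame of well below 0.003 m and angle between probe's own z axis and vertical below 0.1 rad), for 0.2 s.
3. the start button is pressed all the way down (value of joint start above 0.0045 m), for 0.04 s.
At the end, for the whole second after the job is handed in: Every present disc blue up (0.12 rad), within 4 mm of a nest's centre, flange on its rim (2 mm), nest sunk 4.8 mm or more; probe upright (0.1 rad) in the well, head within 3 mm of its top; start button up again; all released and at rest; bystanders within 30 mm (all of step 1 and all of step 2 and value of joint start below 0.002 m and linear speed of each of disc_a, disc_b, disc_c, probe below 0.02 m/s); the robot touches nothing.
It fails at once if the jar is shifted more than 30 mm or tipped over (distance of medium from where it was at the start of the episode above 0.03 m or angle between medium's own z axis and vertical above 0.5 rad).
It fails at once if the vial is shifted more than 30 mm or tipped over (distance of vial from where it was at the start of the episode above 0.03 m or angle between vial's own z axis and vertical above 0.5 rad).
It fails at once if the screwdriver is shifted more than 30 mm (distance of driver from where it was at the start of the episode above 0.03 m).
Of disc_a, disc_b, disc_c only 2 to 3 are there at a start; the rules pass over those that are not, and their reading is None.
At some moment in a run one of stand may be knocked a few centimetres aside while the robot is not near it.
It also fails if it takes over 210 s, if anything falls off the work surface, if the arm or the gripper's body presses on something with over 40 N, if the wrist force passes 120 N, or if a joint passes its speed limit or range.

## Robot

A 6-joint arm with a two-finger parallel gripper is mounted at the origin on the work surface. World frame = base frame: x ahead of the robot, y to its left, z up, the work surface at z = 0. Lengths are in m, angles in degrees, forces in N, time in s.
With the tool pointing down it reaches from about 0.275 to 0.825 m from the base axis. Payload 5.2 kg.
Tool frame: the origin (TCP) lies on the mounting face of the last link; the fingertips stand 186 mm ahead of it and the grasp point (between the pads) lies 167 mm ahead of it; z points along the fingers, y is the line along which they close (so a half turn about z gives the same grasp; the last joint's range is limited). The gripper opens to 93 mm and grips with 3 to 60 N. Pads are 15 mm wide; open, the fingers measure 128 mm over their backs; the gripper's body (75 mm by 188 mm) begins 65 mm behind the grasp point.
Start: joints at [-78.255, 14.817, 87.949, -0, 77.235, -11.62], TCP at [0.218, -0.505, 0.405] pointing down, gripper open.
Joint ranges: [-179.93, 179.93], [-52.35, 119.4], [10.71, 147.94], [-69.91, 249.91], [12.55, 155.21], [-178.61, 178.61]. Speed limits (degrees/s): [147.25, 147.25, 180, 180, 180, 180].

## Interface

Orientations are given as [roll, pitch, yaw] about the fixed x, y, z axes, in that order (R = Rz(yaw) Ry(pitch) Rx(roll)).
In Python, from rig import robot gives the robot as it stands.
- The arm moves only by the tool arm_command, never from a script. Its argument "steps" is a list of rows, each an object with "dp": the shift along the tool's x, y, z each as a share of 0.02 m, from -1 to 1, a list of three; "rotation": the turn, a rotation vector about the tool's x, y, z each as a share of 0.1 rad, from -1 to 1, a list of three; "hand": the opening, from -1 (shut) to 1 (fully open). A call has exactly 10 rows; each row shifts and turns the commanded pose from where the row before left it, along the tool's axes as they then stand; what a row does not reach is not made up. A row lasts 1/8 s, in which the tool goes at most 62.5 mm and 10.7 degrees, less where a joint would pass 70% of its speed; a pose out of reach is approached as far as the arm can. A call with a number of a shift or a turn outside -1 to 1 is refused whole. A call with a gripper value outside its range is refused whole. The fingers move at their own pace and stop on an object; the grip force is fixed at half the most. Time passes only in rows, so rows that do not move let the fingers close, or fill a call up. It gives the time, the measured TCP pose, the force, the opening and the grip force at its end, in the units of the state.
- robot.state(): the state, without advancing time (a new reading comes with each control period).
- robot.get_image(name): name is "scene" or "top" or "wrist"; returns the picture (480x640x3 uint8, blue, green, red); there is no depth.
- robot.camera_info(name): a dict with "camera_matrix" (3x3 intrinsics, pixels), "rvec" (rotation vector, rad) and "tvec" (3), from world to camera coordinates, as OpenCV has them; the wrist camera has in their place "hand_eye" (4x4, takes a point from camera to tool coordinates, whose origin is the TCP and whose axes are the flange's). Camera axes: x right, y down, z forward; pixel columns grow to the right and rows downward; lengths in m; the calibration is good to about 2 mm. A picture is of the moment at which its call begins: read the wrist's pose just before it. camera_info takes no time and is no camera call.
- robot.sign_off(): hands the job in; it is judged then, once.
The state is a dict: "time_s": time; "joint_positions": joint angles; "qd": joint speeds; "joint_torque": joint torques, N m; "eef_pos": TCP position; "orientation": TCP orientation; "contact_force": force on the tool from outside, world axes, zero at the start; "wrist_torque": the same for the moment, N m; "width": finger opening in m; "gripper_force": force on a finger pad.
Only numpy, scipy, OpenCV 4.12 (cv2) and the standard library are available. Lean on these libraries where they do the work, as an engineer would, in place of code of your own. Each camera call takes 0.05 s, during which the arm holds its last target. There are 200 camera calls.

## Working session

There is one attempt and no reset: what is moved stays moved. The work goes in short steps, Python scripts to look and compute and a tool call to move; the robot and the scene stay as the last step left them, time stands still between calls to the robot, and variables do not carry over. Pictures are saved under pics/ and viewed, at most 14 in all, crops included, and the job is handed in when it is done.

Besides the shell and the picture viewer there is one more tool, called by a JSON object that holds its "fn" and its "kwargs". arm_command: Moves the arm, as the interface text tells. Its arguments: {"type":"object","properties":{"steps":{"type":"array","items":{"type":"object","properties":{"dp":{"type":"array","items":{"type":"number","minimum":-1,"maximum":1}},"rotation":{"type":"array","items":{"type":"number","minimum":-1,"maximum":1}},"hand":{"type":"number"}}}}},"required":["steps"]}

```bash
ls; mkdir -p pics; python3 - <<'E'
from rig import robot
import cv2,numpy as np
print(robot.state())
for n in ["scene","top","wrist"]:
    im=robot.get_image(n); cv2.imwrite(f"pics/{n}0.png",im)
    print(n,robot.camera_info(n))
E
```

```text
pics
{'time_s': 0.0, 'joint_positions': array([-7.82537413e+01,  1.48575057e+01,  8.80135564e+01, -6.16013593e-04,
        7.72349621e+01, -1.16204658e+01]), 'qd': array([-0.05867409, -0.00501821,  0.0793643 , -0.02246379,  0.02226458,
       -0.09775835]), 'joint_torque': array([-3.69678273e-04, -4.37307394e+01, -2.84002894e+01,  7.20402435e-02,
        4.11072944e-02, -1.60593718e-04]), 'eef_pos': array([ 0.21810104, -0.50465043,  0.40391652]), 'orientation': array([-1.79896028e+02, -2.07679604e-02,  2.33668423e+01]), 'contact_force': array([0.54311547, 0.64997648, 0.5314673 ]), 'wrist_torque': array([-0.01479967, -0.01472623,  0.01935379]), 'gripper_force': 0.0, 'width': 0.09297932208307443}
scene {'camera_matrix': array([[503.06482971,   0.        , 312.71557621],
       [  0.        , 503.06482971, 240.26698177],
       [  0.        ,   0.        ,   1.        ]]), 'rvec': array([ 1.12948534,  2.52174543, -0.81062779]), 'tvec': array([ 0.35640073, -0.26072115,  1.49079687])}
top {'camera_matrix': array([[433.04624297,   0.        , 323.5752957 ],
       [  0.        , 433.04624297, 245.2923036 ],
       [  0.        ,   0.        ,   1.        ]]), 'rvec': array([ 2.1881013 , -2.19092404,  0.0836022 ]), 'tvec': array([-0.00920393,  0.5303148 ,  1.0900272 ])}
wrist {'camera_matrix': array([[418.95353958,   0.        , 316.84212614],
       [  0.        , 418.95353958, 243.41395306],
       [  0.        ,   0.        ,   1.        ]]), 'hand_eye': array([[-4.81902331e-04, -9.62554016e-01, -2.71089532e-01,
         7.62738626e-02],
       [ 9.99999800e-01, -3.52750084e-04, -5.25144676e-04,
        -3.28185951e-04],
       [ 4.09853262e-04, -2.71089731e-01,  9.62553993e-01,
         1.98288785e-02],
       [ 0.00000000e+00,  0.00000000e+00,  0.00000000e+00,
         1.00000000e+00]])}
```

View pics/top0.png

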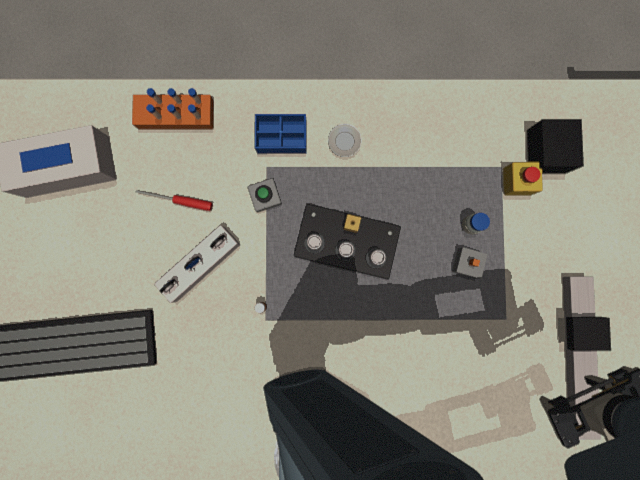

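View pics/scene0.png

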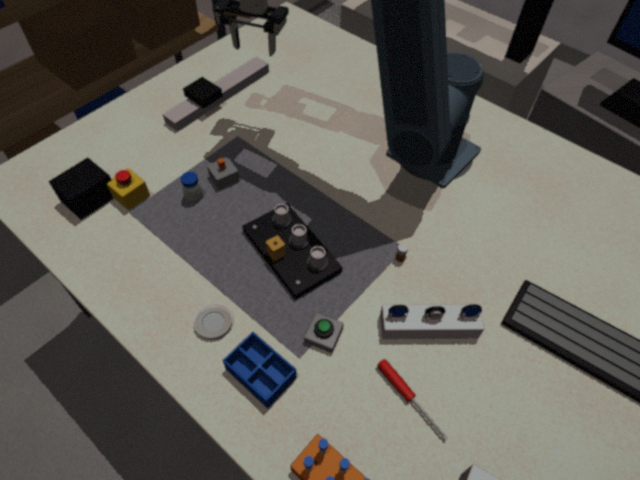

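```bash
cat > h.py <<'E'
from rig import robot
import cv2,numpy as np
from scipy.spatial.transform import Rotation as R
def tool():
    s=robot.state(); T=np.eye(4); T[:3,:3]=R.from_euler('xyz',s['orientation'],degrees=True).as_matrix(); T[:3,3]=s['eef_pos']; return T
def shot(n,f=None):
    T=tool(); im=robot.get_image(n); i=robot.camera_info(n); K=i['camera_matrix']
    if n=='wrist': C=T@i['hand_eye']
    else:
        C=np.eye(4); r=cv2.Rodrigues(i['rvec'])[0]; C[:3,:3]=r.T; C[:3,3]=-r.T@i['tvec']
    if f: cv2.imwrite('pics/'+f,im); np.savez('pics/'+f+'.npz',C=C,K=K)
    return im,C,K
def load(f):
    d=np.load('pics/'+f+'.npz'); return cv2.imread('pics/'+f),d['C'],d['K']
def cast(C,K,p,z):
    p=np.atleast_2d(p).astype(float); d=np.c_[p,np.ones(len(p))]@np.linalg.inv(K).T@C[:3,:3].T
    o=C[:3,3]; return o+d*((z-o[2])/d[:,2])[:,None]
def proj(C,K,P):
    q=(np.atleast_2d(P)-C[:3,3])@C[:3,:3]; q=q@K.T; return q[:,:2]/q[:,2:]
def blobs(im,lo,hi,amin=30):
    m=cv2.inRange(cv2.cvtColor(im,cv2.COLOR_BGR2HSV),np.array(lo),np.array(hi))
    n,l,s,c=cv2.connectedComponentsWithStats(m); return sorted([(int(s[i,4]),*c[i].round(1),*s[i,:4]) for i in range(1,n) if s[i,4]>=amin],reverse=True),m
def go(pos,yaw=None,Rt=None):
    "shift in the present tool axes (units of 20mm) and turn as rotvec (units 0.1rad), translation first"
    T=tool(); print('dp',(T[:3,:3].T@(np.array(pos)-T[:3,3])/0.02).round(2))
    if Rt is None and yaw is not None: Rt=R.from_euler('xyz',[180,0,yaw],degrees=True).as_matrix()
    if Rt is not None: 
        print('rot',(R.from_matrix(T[:3,:3].T@Rt).as_rotvec()/0.1).round(2),'dp after rot',(Rt.T@(np.array(pos)-T[:3,3])/0.02).round(2))
E
python3 - <<'E'
from h import *
im=cv2.imread('pics/top0.png'); i=robot.camera_info('top');K=i['camera_matrix'];C=np.eye(4); r=cv2.Rodrigues(i['rvec'])[0]; C[:3,:3]=r.T; C[:3,3]=-r.T@i['tvec']
print(C)
for n,p,z in [('rackL',(170,290),.05),('rackR',(225,238),.05),('nests',(315,241),.072),('n2',(345,249),.072),('n3',(377,257),.072),('well',(353,222),.07),('btn',(263,193),.03),('probe',(475,262),.07),('jar',(480,222),.075),('vial',(260,308),.05)]:
    print(n,cast(C,K,p,z).round(3))
E
```

```text
[[-1.53126002e-03 -9.97598772e-01  6.92412118e-02  4.53552497e-01]
 [-9.99974446e-01  1.04403365e-03 -7.07229408e-03 -2.04837292e-03]
 [ 6.98302174e-03 -6.92502719e-02 -9.97574878e-01  1.12417246e+00]
 [ 0.00000000e+00  0.00000000e+00  0.00000000e+00  1.00000000e+00]]
rackL [[0.418 0.369 0.05 ]]
rackR [[0.547 0.235 0.05 ]]
nests [[0.537 0.011 0.072]]
n2 [[ 0.517 -0.062  0.072]]
n3 [[ 0.498 -0.139  0.072]]
well [[ 0.584 -0.082  0.07 ]]
btn [[0.663 0.145 0.03 ]]
probe [[ 0.485 -0.379  0.07 ]]
jar [[ 0.583 -0.392  0.075]]
vial [[0.374 0.147 0.05 ]]
```

{"fn": "arm_command", "kwargs": {"steps": [{"dp": [1, -0.6, -0.04], "rotation": [0, 0, 0], "hand": 1}, {"dp": [1, -0.6, -0.04], "rotation": [0, 0, 0], "hand": 1}, {"dp": [1, -0.6, -0.04], "rotation": [0, 0, 0], "hand": 1}, {"dp": [1, -0.6, -0.04], "rotation": [0, 0, 0], "hand": 1}, {"dp": [1, -0.6, -0.04], "rotation": [0, 0, 0], "hand": 1}, {"dp": [1, -0.6, -0.04], "rotation": [0, 0, 0], "hand": 1}, {"dp": [1, -0.6, -0.04], "rotation": [0, 0, 0], "hand": 1}, {"dp": [1, -0.6, -0.04], "rotation": [0, 0, 0], "hand": 1}, {"dp": [1, -0.6, -0.04], "rotation": [0, 0, 0], "hand": 1}, {"dp": [1, -0.6, -0.04], "rotation": [0, 0, 0], "hand": 1}]}}

```text
time_s: 1.4
eef_pos: [0.3549, -0.3133, 0.4131]
orientation: [180.0, -0.0, 23.4]
contact_force: [0.2, -0.3, -0.2]
width: 0.0928
gripper_force: 0.0
```

{"fn": "arm_command", "kwargs": {"steps": [{"dp": [1, -0.7, -0.04], "rotation": [0, 0, 0], "hand": 1}, {"dp": [1, -0.7, -0.04], "rotation": [0, 0, 0], "hand": 1}, {"dp": [1, -0.7, -0.04], "rotation": [0, 0, 0], "hand": 1}, {"dp": [1, -0.7, -0.04], "rotation": [0, 0, 0], "hand": 1}, {"dp": [1, -0.7, -0.04], "rotation": [0, 0, 0], "hand": 1}, {"dp": [1, -0.7, -0.04], "rotation": [0, 0, 0], "hand": 1}, {"dp": [1, -0.7, -0.04], "rotation": [0, 0, 0], "hand": 1}, {"dp": [1, -0.6, -0.04], "rotation": [0, 0, 0], "hand": 1}, {"dp": [1, -0.6, -0.04], "rotation": [0, 0, 0], "hand": 1}, {"dp": [1, -0.6, -0.04], "rotation": [0, 0, 0], "hand": 1}]}}

```text
time_s: 2.65
eef_pos: [0.4847, -0.1108, 0.4211]
orientation: [180.0, -0.0, 23.4]
contact_force: [0.5, 0.0, 1.0]
width: 0.0934
gripper_force: 0.0
```

{"fn": "arm_command", "kwargs": {"steps": [{"dp": [0.8, -0.4, 0], "rotation": [0, 0, 0], "hand": 1}, {"dp": [0.8, -0.4, 0], "rotation": [0, 0, 0], "hand": 1}, {"dp": [0.8, -0.4, 0], "rotation": [0, 0, 0], "hand": 1}, {"dp": [0, 0, 0], "rotation": [0, 0, 1], "hand": 1}, {"dp": [0, 0, 0], "rotation": [0, 0, 1], "hand": 1}, {"dp": [0, 0, 0], "rotation": [0, 0, 1], "hand": 1}, {"dp": [0, 0, 0], "rotation": [0, 0, 1], "hand": 1}, {"dp": [0, 0, 0], "rotation": [0, 0, 1], "hand": 1}, {"dp": [0, 0, 0], "rotation": [0, 0, 1], "hand": 1}, {"dp": [0, 0, 0], "rotation": [0, 0, 0.7], "hand": 1}]}}

```text
time_s: 3.9
eef_pos: [0.5195, -0.0718, 0.4207]
orientation: [180.0, 0.0, -15.2]
contact_force: [0.8, 0.3, 0.1]
width: 0.0931
gripper_force: 0.0
```

```bash
python3 - <<'E'
from h import *
s=robot.state();print(s['time_s'],s['eef_pos'].round(4),s['orientation'].round(2),s['joint_positions'].round(2))
im,C,K=shot('wrist','w_stage.png')
g=cv2.medianBlur(cv2.cvtColor(im,cv2.COLOR_BGR2GRAY),5)
c=cv2.HoughCircles(g,cv2.HOUGH_GRADIENT,1,40,param1=100,param2=25,minRadius=14,maxRadius=45)
for q in c[0][:10]: print(q.round(1),cast(C,K,q[:2],.072).round(4))
print([ (b,cast(C,K,b[1:3],.07).round(4)) for b in blobs(im,(15,90,90),(30,255,255),200)[0]])
E
```

```text
3.9 [ 0.5195 -0.0718  0.4207] [ 1.80e+02  1.00e-02 -1.52e+01] [-20.07  11.58  89.91  -0.    78.52  85.13]
[407.5 224.5  21.6] [[ 0.4996 -0.141   0.072 ]]
[311.5 216.5  26.6] [[ 0.5262 -0.0681  0.072 ]]
[ 22.5 121.5  32.2] [[0.6539 0.1228 0.072 ]]
[217.5 221.5  22.9] [[0.5421 0.0059 0.072 ]]
[((2050, np.float64(306.0), np.float64(139.7), np.int32(283), np.int32(116), np.int32(46), np.int32(48)), array([[ 0.5848, -0.0799,  0.07  ]])), ((243, np.float64(594.3), np.float64(406.8), np.int32(589), np.int32(380), np.int32(11), np.int32(54)), array([[ 0.2849, -0.2718,  0.07  ]]))]
```

View pics/w_stage.png

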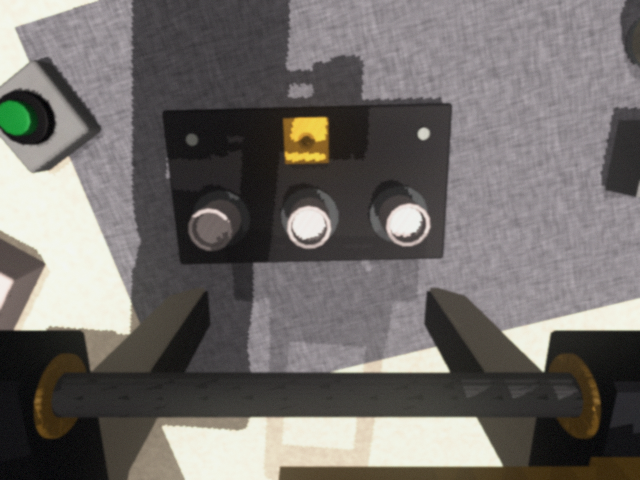

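{"fn": "arm_command", "kwargs": {"steps": [{"dp": [-0.37, -0.98, 0], "rotation": [0, 0, 0], "hand": 1}, {"dp": [-0.37, -0.98, 0], "rotation": [0, 0, 0], "hand": 1}, {"dp": [-0.37, -0.98, 0], "rotation": [0, 0, 0], "hand": 1}, {"dp": [-0.37, -0.98, 0], "rotation": [0, 0, 0], "hand": 1}, {"dp": [-0.37, -0.98, 0], "rotation": [0, 0, 0], "hand": 1}, {"dp": [-0.37, -0.98, 0], "rotation": [0, 0, 0], "hand": 1}, {"dp": [-0.37, -0.98, 0], "rotation": [0, 0, 0], "hand": 1}, {"dp": [-0.37, -0.98, 0], "rotation": [0, 0, 0], "hand": 1}, {"dp": [-0.37, -0.98, 0], "rotation": [0, 0, 0], "hand": 1}, {"dp": [-0.37, -0.98, 0], "rotation": [0, 0, 0], "hand": 1}]}}

```text
time_s: 5.2
eef_pos: [0.4978, 0.1385, 0.4208]
orientation: [-180.0, 0.0, -14.9]
contact_force: [-0.1, -0.0, -0.1]
width: 0.0929
gripper_force: 0.0
```

{"fn": "arm_command", "kwargs": {"steps": [{"dp": [-0.37, -0.98, 0], "rotation": [0, 0, 0], "hand": 1}, {"dp": [-0.37, -0.98, 0], "rotation": [0, 0, 0], "hand": 1}, {"dp": [-0.37, -0.98, 0], "rotation": [0, 0, 0], "hand": 1}, {"dp": [-0.37, -0.98, 0], "rotation": [0, 0, 0], "hand": 1}, {"dp": [-0.37, -0.98, 0], "rotation": [0, 0, 0], "hand": 1}, {"dp": [-0.37, -0.98, 0], "rotation": [0, 0, 0], "hand": 1}, {"dp": [-0.37, -0.98, 0], "rotation": [0, 0, 0], "hand": 1}, {"dp": [-0.37, -0.98, 0], "rotation": [0, 0, 0], "hand": 1}, {"dp": [0, 0, 0], "rotation": [0, 0, -1], "hand": 1}, {"dp": [0, 0, 0], "rotation": [0, 0, -1], "hand": 1}]}}

```text
time_s: 6.45
eef_pos: [0.4813, 0.3046, 0.4206]
orientation: [-180.0, 0.0, -3.3]
contact_force: [-0.5, -0.1, -0.7]
width: 0.0933
gripper_force: 0.0
```

{"fn": "arm_command", "kwargs": {"steps": [{"dp": [0, 0, 0], "rotation": [0, 0, -1], "hand": 1}, {"dp": [0, 0, 0], "rotation": [0, 0, -1], "hand": 1}, {"dp": [0, 0, 0], "rotation": [0, 0, -1], "hand": 1}, {"dp": [0, 0, 0], "rotation": [0, 0, -1], "hand": 1}, {"dp": [0, 0, 0], "rotation": [0, 0, -1], "hand": 1}, {"dp": [0, 0, 0], "rotation": [0, 0, -1], "hand": 1}, {"dp": [0, 0, 0], "rotation": [0, 0, -1], "hand": 1}, {"dp": [0, 0, 0], "rotation": [0, 0, -1], "hand": 1}, {"dp": [0, 0, 0], "rotation": [0, 0, -0.3], "hand": 1}, {"dp": [0, 0, 0], "rotation": [0, 0, 0], "hand": 1}]}}

```text
time_s: 7.7
eef_pos: [0.4817, 0.3037, 0.4207]
orientation: [-180.0, 0.0, 44.0]
contact_force: [-0.6, -0.8, 0.8]
width: 0.0929
gripper_force: 0.0
```

```bash
python3 - <<'E'
from h import *
s=robot.state();print(s['time_s'],s['eef_pos'].round(4),s['orientation'].round(2),s['joint_positions'].round(2))
shot('wrist','w_rack.png')
im,C,K=load('w_stage.png')
pts=[]
for sx,sy in [(212,228),(309,226),(408,222)]:
    roi=cv2.resize(im[sy-45:sy+45,sx-45:sx+45],None,fx=4,fy=4,interpolation=cv2.INTER_CUBIC)
    g=cv2.GaussianBlur(cv2.equalizeHist(cv2.cvtColor(roi,cv2.COLOR_BGR2GRAY)),(9,9),0)
    c=cv2.HoughCircles(g,cv2.HOUGH_GRADIENT,1,20,param1=80,param2=15,minRadius=78,maxRadius=100)
    for q in c[0][:3]:
        p=q[:2]/4+[sx-45-.375,sy-45-.375]; print(p.round(1),(q[2]/4).round(1),cast(C,K,p,.072)[0].round(4))
E
```

```text
7.7 [0.4817 0.3037 0.4207] [-1.7999e+02  1.0000e-02  4.3960e+01] [2.101e+01 1.626e+01 8.374e+01 1.000e-02 8.001e+01 6.705e+01]
[210.2 228. ] 22.4 [0.5385 0.0133 0.072 ]
[198.2 240.8] 22.6 [0.5309 0.0262 0.072 ]
[214.2 223.5] 22.9 [0.5412 0.009  0.072 ]
[308.5 227.5] 22.6 [ 0.5181 -0.0634  0.072 ]
[310.5 220.5] 23.4 [ 0.5232 -0.0665  0.072 ]
[407.8 225.2] 22.0 [ 0.4989 -0.141   0.072 ]
[399.  216.5] 21.2 [ 0.5078 -0.1357  0.072 ]
[405.5 220.8] 21.2 [ 0.503 -0.14   0.072]
```

View pics/w_rack.png

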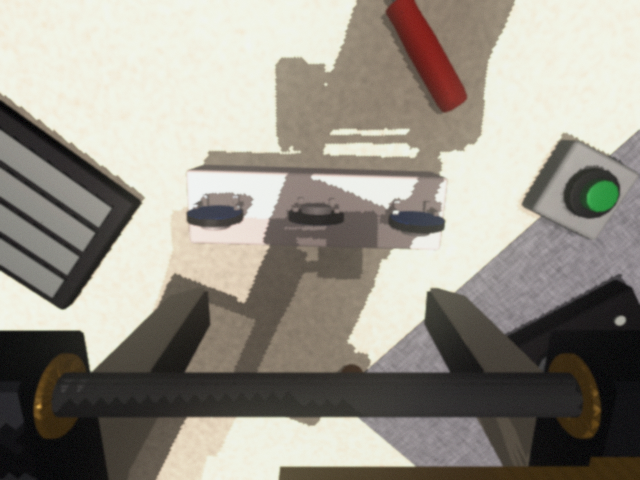

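```bash
python3 - <<'E'
from h import *
im,C,K=load('w_rack.png')
c=im[155:260,175:460]; c=cv2.resize(c,None,fx=2.8,fy=2.8,interpolation=cv2.INTER_CUBIC); cv2.imwrite('pics/c1.png',cv2.convertScaleAbs(c,alpha=1.6,beta=15))
b,m=blobs(im[190:250,180:460],(100,60,15),(130,255,255),20)
for q in b: print(q)
# predicted slots
a=np.deg2rad(44)
E
```

```text
(162, np.float64(225.1), np.float64(28.2), np.int32(213), np.int32(23), np.int32(25), np.int32(11))
(25, np.float64(39.4), np.float64(27.2), np.int32(34), np.int32(26), np.int32(12), np.int32(3))
```

View pics/c1.png

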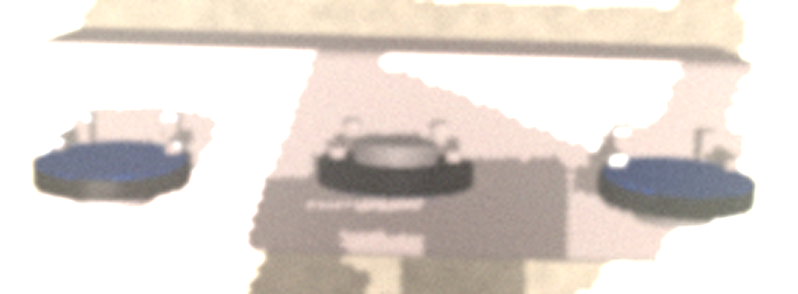

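```bash
python3 - <<'E'
from h import *
im,C,K=load('w_rack.png')
for e in [((34,172),(190,172)),((318,172),(473,174)),((600,183),(755,194))]:
    P=cast(C,K,np.array(e)/2.8+[175,155],.075); print(P.round(4).tolist(),P.mean(0).round(4),np.linalg.norm(P[1]-P[0]).round(4))
print(C[:3,3])
# rack outline (top edge of top face)
P=cast(C,K,np.array([(55,40),(750,62)])/2.8+[175,155],.05);print(P, np.degrees(np.arctan2(*(P[1]-P[0])[[1,0]])),np.linalg.norm(P[1]-P[0]))
E
```

```text
[[0.415, 0.3827, 0.075], [0.4457, 0.3509, 0.075]] [0.4304 0.3668 0.075 ] 0.0442
[[0.4709, 0.3247, 0.075], [0.501, 0.2927, 0.075]] [0.4859 0.3087 0.075 ] 0.044
[[0.5242, 0.2648, 0.075], [0.5526, 0.2307, 0.075]] [0.5384 0.2478 0.075 ] 0.0444
[0.53657134 0.35678932 0.40089251]
[[0.44106975 0.40546222 0.05      ]
 [0.57950366 0.25242869 0.05      ]] -47.86755183720066 0.20635699356290893
```

{"fn": "arm_command", "kwargs": {"steps": [{"dp": [0, 0, 0], "rotation": [0, 0, 0.31], "hand": 0.4}, {"dp": [0, 0, 0], "rotation": [0, -0.98, 0], "hand": 0.4}, {"dp": [0, 0, 0], "rotation": [0, -0.98, 0], "hand": 0.4}, {"dp": [0, 0, 0], "rotation": [0, -0.98, 0], "hand": 0.4}, {"dp": [0, 0, 0], "rotation": [0, -0.98, 0], "hand": 0.4}, {"dp": [0, 0, 0], "rotation": [0, -0.98, 0], "hand": 0.4}, {"dp": [0, 0, 0], "rotation": [0, -0.98, 0], "hand": 0.4}, {"dp": [0, 0, 0], "rotation": [0, -0.98, 0], "hand": 0.4}, {"dp": [0, 0, 0], "rotation": [0, -0.99, 0], "hand": 0.4}, {"dp": [0, 0, 0], "rotation": [0, 0, 0], "hand": 0.4}]}}

```text
time_s: 9.0
eef_pos: [0.4824, 0.3035, 0.4196]
orientation: [180.0, 45.0, 42.1]
contact_force: [-0.1, 1.1, -0.7]
width: 0.0651
gripper_force: 0.0
```

```bash
cat >> h.py <<'E'
def info():
    s=robot.state(); T=tool(); print('t',s['time_s'],'tcp',s['eef_pos'].round(4),'rpy',s['orientation'].round(2),'j',s['joint_positions'].round(1),'F',s['contact_force'].round(1),'w',round(s['width'],4),'grip',(T[:3,3]+.167*T[:3,2]).round(4)); return T
def pose(xd,tilt,spin=0):
    "tool down with x at yaw xd, then turned by tilt about tool y (deg)"
    return (R.from_euler('z',xd,degrees=True)*R.from_euler('x',180,degrees=True)*R.from_euler('y',tilt,degrees=True)*R.from_euler('z',spin,degrees=True)).as_matrix()
def tcp(c,Rt,back=0): return np.array(c)-(.167+back)*Rt[:,2]
DISC=dict(L=(.4304,.3668,.075),M=(.4859,.3087,.075),R=(.5384,.2478,.075))
NEST=dict(n1=(.4989,-.141),n2=(.5185,-.0636),n3=(.5385,.0135))
E
python3 - <<'E'
from h import *
info(); Rt=pose(42.2,-45); go(tcp(DISC['L'],Rt,.07),Rt=Rt)
E
```

```text
t 9.0 tcp [0.4824 0.3035 0.4196] rpy [179.96  45.03  42.14] j [ 24.9  31.3  68.4 -14.6 123.2  69.5] F [-0.1  1.1 -0.7] w 0.0651 grip [0.3948 0.2241 0.3016]
dp [12.32 -4.1   0.19]
rot [-0.    0.01 -0.01] dp after rot [12.33 -4.09  0.19]
```

{"fn": "arm_command", "kwargs": {"steps": [{"dp": [0.95, -0.31, 0], "rotation": [0, 0, 0], "hand": 0.4}, {"dp": [0.95, -0.31, 0], "rotation": [0, 0, 0], "hand": 0.4}, {"dp": [0.95, -0.31, 0], "rotation": [0, 0, 0], "hand": 0.4}, {"dp": [0.95, -0.31, 0], "rotation": [0, 0, 0], "hand": 0.4}, {"dp": [0.95, -0.31, 0], "rotation": [0, 0, 0], "hand": 0.4}, {"dp": [0.95, -0.31, 0], "rotation": [0, 0, 0], "hand": 0.4}, {"dp": [0.95, -0.31, 0], "rotation": [0, 0, 0], "hand": 0.4}, {"dp": [0.95, -0.31, 0], "rotation": [0, 0, 0], "hand": 0.4}, {"dp": [0.95, -0.31, 0], "rotation": [0, 0, 0], "hand": 0.4}, {"dp": [0.95, -0.31, 0], "rotation": [0, 0, 0], "hand": 0.4}]}}

```text
time_s: 10.25
eef_pos: [0.5402, 0.4404, 0.2855]
orientation: [-180.0, 45.0, 42.2]
contact_force: [-0.4, 0.0, 0.1]
width: 0.0648
gripper_force: 0.0
```

{"fn": "arm_command", "kwargs": {"steps": [{"dp": [0.95, -0.33, 0.06], "rotation": [0, 0, 0], "hand": 0.4}, {"dp": [0.95, -0.33, 0.06], "rotation": [0, 0, 0], "hand": 0.4}, {"dp": [0.93, -0.33, 0.06], "rotation": [0, 0, 0], "hand": 0.4}, {"dp": [0, 0, 0], "rotation": [0, 0, 0], "hand": 0.4}, {"dp": [0, 0, 0], "rotation": [0, 0, 0], "hand": 0.4}, {"dp": [0, 0, 0], "rotation": [0, 0, 0], "hand": 0.4}, {"dp": [0, 0, 0], "rotation": [0, 0, 0], "hand": 0.4}, {"dp": [0, 0, 0], "rotation": [0, 0, 0], "hand": 0.4}, {"dp": [0, 0, 0], "rotation": [0, 0, 0], "hand": 0.4}, {"dp": [0, 0, 0], "rotation": [0, 0, 0], "hand": 0.4}]}}

```text
time_s: 11.5
eef_pos: [0.5543, 0.4793, 0.244]
orientation: [-180.0, 45.0, 42.2]
contact_force: [-0.4, 0.8, 0.3]
width: 0.0652
gripper_force: 0.0
```

```bash
python3 - <<'E'
from h import *
info(); Rt=pose(42.2,-45); go(tcp(DISC['L'],Rt,0),Rt=Rt)
im,C,K=shot('wrist','w_L.png')
print(proj(C,K,DISC['L']))
E
```

```text
t 11.5 tcp [0.5543 0.4793 0.244 ] rpy [-180.     44.97   42.21] j [ 33.7  56.8  44.4  -7.2 123.2  80. ] F [-0.4  0.8  0.3] w 0.0652 grip [0.4669 0.4    0.1258]
dp [0.06 0.   3.54]
rot [ 0. -0.  0.] dp after rot [0.06 0.01 3.54]
[[317.34681795 266.92539842]]
```

View pics/w_L.png

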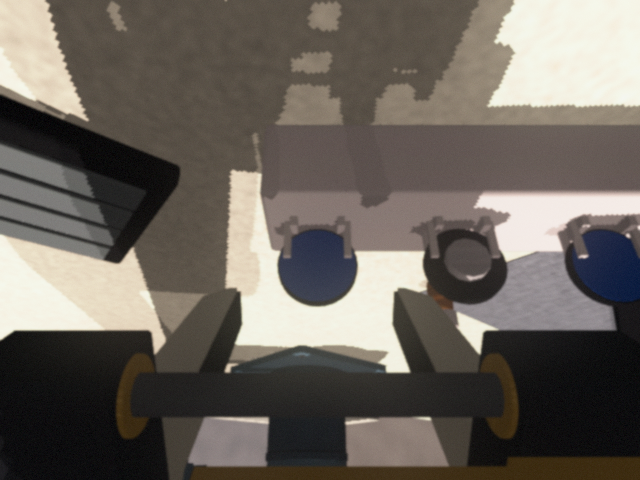

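{"fn": "arm_command", "kwargs": {"steps": [{"dp": [0, 0, 0.9], "rotation": [0, 0, 0], "hand": 0.4}, {"dp": [0.03, 0, 0.9], "rotation": [0, 0, 0], "hand": 0.4}, {"dp": [0.03, 0, 0.9], "rotation": [0, 0, 0], "hand": 0.4}, {"dp": [0, 0, 0.84], "rotation": [0, 0, 0], "hand": 0.4}, {"dp": [0, 0, 0], "rotation": [0, 0, 0], "hand": 0.4}, {"dp": [0, 0, 0], "rotation": [0, 0, 0], "hand": -1}, {"dp": [0, 0, 0], "rotation": [0, 0, 0], "hand": -1}, {"dp": [0, 0, 0], "rotation": [0, 0, 0], "hand": -1}, {"dp": [0, 0, 0], "rotation": [0, 0, 0], "hand": -1}, {"dp": [0, 0, 0], "rotation": [0, 0, 0], "hand": -1}]}}

```text
time_s: 12.8
eef_pos: [0.5181, 0.4465, 0.1934]
orientation: [180.0, 44.9, 42.2]
contact_force: [2.4, 0.3, 0.8]
width: 0.0431
gripper_force: 30.0
```

{"fn": "arm_command", "kwargs": {"steps": [{"dp": [0, 0, 0], "rotation": [0, 0, 0], "hand": -1}, {"dp": [0, 0, 0], "rotation": [0, 0, 0], "hand": -1}, {"dp": [-0.35, 0, -0.35], "rotation": [0, 0, 0], "hand": -1}, {"dp": [-0.7, 0, -0.7], "rotation": [0, 0, 0], "hand": -1}, {"dp": [-0.7, 0, -0.7], "rotation": [0, 0, 0], "hand": -1}, {"dp": [-0.7, 0, -0.7], "rotation": [0, 0, 0], "hand": -1}, {"dp": [-0.7, 0, -0.7], "rotation": [0, 0, 0], "hand": -1}, {"dp": [-0.7, 0, -0.7], "rotation": [0, 0, 0], "hand": -1}, {"dp": [-0.7, 0, -0.7], "rotation": [0, 0, 0], "hand": -1}, {"dp": [0, 0, 0], "rotation": [0, 0, 0], "hand": -1}]}}

```text
time_s: 14.05
eef_pos: [0.518, 0.4464, 0.324]
orientation: [179.9, 44.8, 42.2]
contact_force: [0.1, -0.4, -0.2]
width: 0.0429
gripper_force: 30.0
```

```bash
python3 - <<'E'
from h import *
info()
im,C,K=shot('wrist','w_L2.png')
cv2.imwrite('pics/c2.png',im[200:460,150:500])
# place pose: f = stage -x ; candidate via spin 180
f=165.6
# place tool z=(f-Z)/sqrt2, tool x = (f+Z)/sqrt2
Rt=pose(f-180,-45,180); print(Rt.round(2))
c=np.array([*NEST['n3'],.075]); go(tcp(c,Rt,0)+[0,0,.1],Rt=Rt)
E
```

```text
t 14.05 tcp [0.518  0.4464 0.324 ] rpy [179.95  44.77  42.18] j [ 33.1  47.5  52.2  -7.8 124.5  79.1] F [ 0.1 -0.4 -0.2] w 0.0429 grip [0.431  0.3673 0.2054]
[[-0.68  0.25 -0.68]
 [ 0.18  0.97  0.18]
 [ 0.71 -0.   -0.71]]
dp [-6.42 21.65  8.48]
rot [  0.03   8.74 -22.96] dp after rot [ -9.72 -20.7   -7.65]
```

View pics/c2.png

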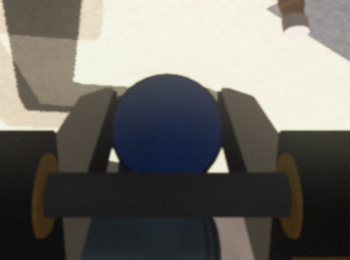

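{"fn": "arm_command", "kwargs": {"steps": [{"dp": [0, 0, 0], "rotation": [0, 0.35, -0.92], "hand": -1}, {"dp": [0, 0, 0], "rotation": [0, 0.35, -0.92], "hand": -1}, {"dp": [0, 0, 0], "rotation": [0, 0.35, -0.92], "hand": -1}, {"dp": [0, 0, 0], "rotation": [0, 0.35, -0.92], "hand": -1}, {"dp": [0, 0, 0], "rotation": [0, 0.35, -0.92], "hand": -1}, {"dp": [0, 0, 0], "rotation": [0, 0.35, -0.92], "hand": -1}, {"dp": [0, 0, 0], "rotation": [0, 0.35, -0.92], "hand": -1}, {"dp": [0, 0, 0], "rotation": [0, 0.35, -0.92], "hand": -1}, {"dp": [0, 0, 0], "rotation": [0, 0.35, -0.92], "hand": -1}, {"dp": [0, 0, 0], "rotation": [0, 0.35, -0.92], "hand": -1}]}}

```text
time_s: 15.35
eef_pos: [0.5176, 0.4462, 0.3202]
orientation: [-152.9, 10.4, 94.7]
contact_force: [-0.6, 0.1, -0.6]
width: 0.0429
gripper_force: 30.0
```

{"fn": "arm_command", "kwargs": {"steps": [{"dp": [0, 0, 0], "rotation": [0, 0.35, -0.92], "hand": -1}, {"dp": [0, 0, 0], "rotation": [0, 0.35, -0.92], "hand": -1}, {"dp": [0, 0, 0], "rotation": [0, 0.35, -0.92], "hand": -1}, {"dp": [0, 0, 0], "rotation": [0, 0.35, -0.92], "hand": -1}, {"dp": [0, 0, 0], "rotation": [0, 0.35, -0.92], "hand": -1}, {"dp": [0, 0, 0], "rotation": [0, 0.35, -0.92], "hand": -1}, {"dp": [0, 0, 0], "rotation": [0, 0.35, -0.92], "hand": -1}, {"dp": [0, 0, 0], "rotation": [0, 0.35, -0.92], "hand": -1}, {"dp": [0, 0, 0], "rotation": [0, 0.35, -0.92], "hand": -1}, {"dp": [0, 0, 0], "rotation": [0, 0.35, -0.92], "hand": -1}]}}

```text
time_s: 16.6
eef_pos: [0.5177, 0.4461, 0.3203]
orientation: [-160.8, -30.5, 135.1]
contact_force: [0.4, -0.5, 0.2]
width: 0.0429
gripper_force: 30.0
```

{"fn": "arm_command", "kwargs": {"steps": [{"dp": [0, 0, 0], "rotation": [0, 0.35, -0.92], "hand": -1}, {"dp": [0, 0, 0], "rotation": [0, 0.35, -0.92], "hand": -1}, {"dp": [0, 0, 0], "rotation": [0, 0.35, -0.92], "hand": -1}, {"dp": [0, 0, 0], "rotation": [0, 0.35, -0.92], "hand": -1}, {"dp": [0, 0, 0], "rotation": [0, 0.35, -0.92], "hand": -1}, {"dp": [-0.46, -0.98, -0.36], "rotation": [0, 0, 0], "hand": -1}, {"dp": [-0.46, -0.98, -0.36], "rotation": [0, 0, 0], "hand": -1}, {"dp": [-0.46, -0.98, -0.36], "rotation": [0, 0, 0], "hand": -1}, {"dp": [-0.46, -0.98, -0.36], "rotation": [0, 0, 0], "hand": -1}, {"dp": [-0.46, -0.98, -0.36], "rotation": [0, 0, 0], "hand": -1}]}}

```text
time_s: 17.85
eef_pos: [0.5505, 0.3351, 0.3145]
orientation: [179.8, -45.0, 165.8]
contact_force: [-0.0, 0.4, -1.6]
width: 0.043
gripper_force: 30.0
```

```bash
python3 - <<'E'
from h import *
info()
Rt=pose(165.6-180,-45,180)
c=np.array([*NEST['n3'],.075]); go(tcp(c,Rt,0)+[0,0,.06],Rt=Rt)
E
```

```text
t 17.85 tcp [0.5505 0.3351 0.3145] rpy [179.84 -45.01 165.81] j [ 15.6  40.1  67.8  22.3 111.4 -59.4] F [-0.   0.4 -1.6] w 0.043 grip [0.4361 0.3645 0.1964]
dp [ -8.72 -15.75  -4.43]
rot [ 0.   -0.    0.03] dp after rot [ -8.76 -15.72  -4.42]
```

{"fn": "arm_command", "kwargs": {"steps": [{"dp": [-0.55, -0.98, -0.28], "rotation": [0, 0, 0], "hand": -1}, {"dp": [-0.55, -0.98, -0.28], "rotation": [0, 0, 0], "hand": -1}, {"dp": [-0.55, -0.98, -0.28], "rotation": [0, 0, 0], "hand": -1}, {"dp": [-0.55, -0.98, -0.28], "rotation": [0, 0, 0], "hand": -1}, {"dp": [-0.55, -0.98, -0.28], "rotation": [0, 0, 0], "hand": -1}, {"dp": [-0.55, -0.98, -0.28], "rotation": [0, 0, 0], "hand": -1}, {"dp": [-0.55, -0.98, -0.28], "rotation": [0, 0, 0], "hand": -1}, {"dp": [-0.55, -0.98, -0.28], "rotation": [0, 0, 0], "hand": -1}, {"dp": [-0.55, -0.98, -0.28], "rotation": [0, 0, 0], "hand": -1}, {"dp": [-0.55, -0.98, -0.28], "rotation": [0, 0, 0], "hand": -1}]}}

```text
time_s: 19.1
eef_pos: [0.6158, 0.1167, 0.2755]
orientation: [179.8, -45.0, 165.9]
contact_force: [0.6, -0.9, -1.7]
width: 0.0427
gripper_force: 30.0
```

{"fn": "arm_command", "kwargs": {"steps": [{"dp": [-0.55, -0.98, -0.28], "rotation": [0, 0, 0], "hand": -1}, {"dp": [-0.55, -0.98, -0.28], "rotation": [0, 0, 0], "hand": -1}, {"dp": [-0.55, -0.98, -0.28], "rotation": [0, 0, 0], "hand": -1}, {"dp": [-0.55, -0.98, -0.28], "rotation": [0, 0, 0], "hand": -1}, {"dp": [-0.55, -0.98, -0.25], "rotation": [0, 0, 0], "hand": -1}, {"dp": [-0.5, -1, -0.25], "rotation": [0, 0, 0], "hand": -1}, {"dp": [0, 0, 0], "rotation": [0, 0, 0.03], "hand": -1}, {"dp": [0, 0, 0], "rotation": [0, 0, 0], "hand": -1}, {"dp": [0, 0, 0], "rotation": [0, 0, 0], "hand": -1}, {"dp": [0, 0, 0], "rotation": [0, 0, 0], "hand": -1}]}}

```text
time_s: 20.35
eef_pos: [0.653, -0.0122, 0.2527]
orientation: [180.0, -45.0, 165.7]
contact_force: [-0.4, 0.5, -0.5]
width: 0.0431
gripper_force: 30.0
```

```bash
python3 - <<'E'
from h import *
info()
Rt=pose(165.6-180,-45,180)
c=np.array([*NEST['n3'],.075]); go(tcp(c,Rt,0)+[0,0,.012],Rt=Rt)
im,C,K=shot('wrist','w_p1.png'); print(proj(C,K,[[*NEST['n3'],.072],[*NEST['n2'],.072]]))
a,C2,K2=shot('top','t1.png'); b,C3,K3=shot('scene','s1.png')
p=proj(C2,K2,[*NEST['n3'],.1])[0].astype(int); q=proj(C3,K3,[*NEST['n3'],.1])[0].astype(int)
cr=[cv2.resize(i[y-60:y+60,x-60:x+60],(400,400),interpolation=2) for i,(x,y) in ((a,p),(b,q))]
cv2.imwrite('pics/c3.png',np.hstack(cr))
E
```

```text
t 20.35 tcp [ 0.653  -0.0122  0.2527] rpy [180.   -45.03 165.69] j [-11.4  47.2  63.2   2.3 114.6 -87. ] F [-0.4  0.5 -0.5] w 0.0431 grip [0.5385 0.017  0.1346]
dp [-1.71 -0.18  1.65]
rot [-0.01 -0.    0.01] dp after rot [-1.71 -0.18  1.65]
[[308.49515162 366.70464362]
 [154.50546113 366.10563465]]
```

View pics/w_p1.png

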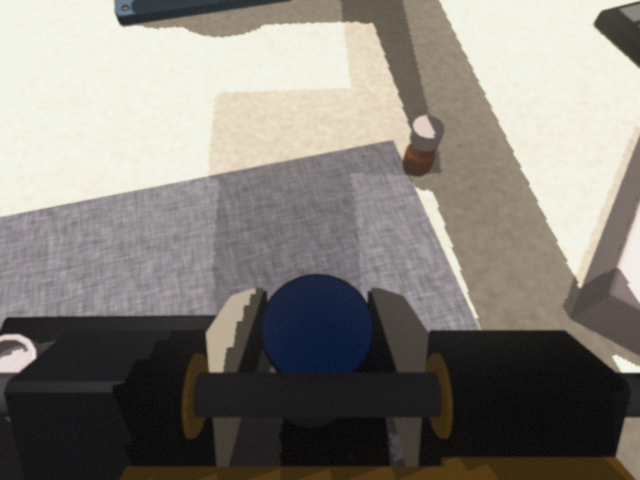

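View pics/c3.png

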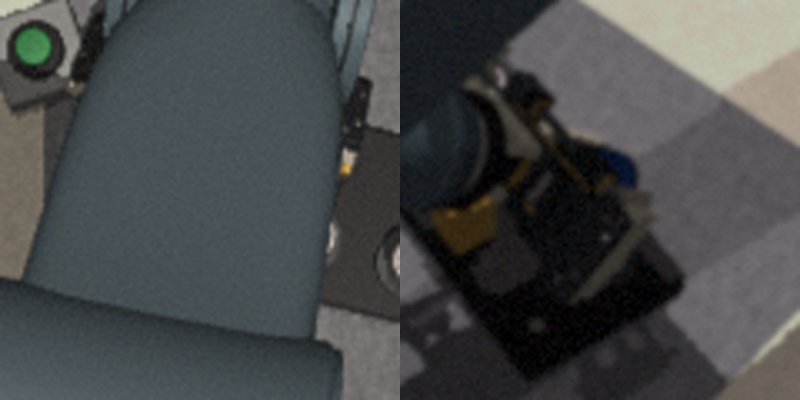

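```bash
python3 - <<'E'
from h import *
im,C,K=load('w_p1.png'); T=tool(); g=T[:3,3]+.167*T[:3,2]
m=cv2.inRange(cv2.cvtColor(im,cv2.COLOR_BGR2HSV),(105,120,20),(130,255,255)); m[:270]=0
ys,xs=np.nonzero(m); print(xs.min(),xs.max(),ys.min(),ys.max())
ct=max(cv2.findContours(m,0,1)[0],key=cv2.contourArea)[:,0]; ct=ct[ct[:,1]<360]
P=cast(C,K,ct,g[2]+.003)
A=np.c_[2*P[:,:2],np.ones(len(P))]; s=np.linalg.lstsq(A,(P[:,:2]**2).sum(1),rcond=None)[0]
print('centre',s[:2],'r',np.sqrt(s[2]+s[:2]@s[:2]),'grip',g)
E
```

```text
263 372 276 372
centre [0.53927502 0.01777831] r 0.020681053802087155 grip [0.53861208 0.01666706 0.13453199]
```

{"fn": "arm_command", "kwargs": {"steps": [{"dp": [-0.57, -0.06, 0.55], "rotation": [0, 0, 0], "hand": -1}, {"dp": [-0.57, -0.06, 0.55], "rotation": [0, 0, 0], "hand": -1}, {"dp": [-0.57, -0.06, 0.55], "rotation": [0, 0, 0], "hand": -1}, {"dp": [0, 0, 0], "rotation": [0, 0, 0], "hand": -1}, {"dp": [-0.09, 0, 0.09], "rotation": [0, 0, 0], "hand": -1}, {"dp": [-0.09, 0, 0.09], "rotation": [0, 0, 0], "hand": -1}, {"dp": [-0.09, 0, 0.09], "rotation": [0, 0, 0], "hand": -1}, {"dp": [-0.09, 0, 0.09], "rotation": [0, 0, 0], "hand": -1}, {"dp": [0, 0, 0], "rotation": [0, 0, 0], "hand": -1}, {"dp": [0, 0, 0], "rotation": [0, 0, 0], "hand": -1}]}}

```text
time_s: 21.75
eef_pos: [0.653, -0.0167, 0.1948]
orientation: [-180.0, -45.0, 165.6]
contact_force: [0.9, 0.7, 0.9]
width: 0.0428
gripper_force: 30.0
```

```bash
python3 - <<'E'
from h import *
info()
Rt=pose(165.6-180,-45,180)
c=np.array([*NEST['n3'],.075]); go(tcp(c,Rt,0)+[0,0,-.006],Rt=Rt)
E
```

```text
t 21.75 tcp [ 0.653  -0.0167  0.1948] rpy [-179.99  -45.03  165.62] j [-11.8  50.6  65.1   2.  109.3 -87.5] F [0.9 0.7 0.9] w 0.0428 grip [0.5386 0.0126 0.0768]
dp [-0.26  0.04  0.29]
rot [-0.   -0.01  0.  ] dp after rot [-0.26  0.04  0.29]
```

{"fn": "arm_command", "kwargs": {"steps": [{"dp": [-0.06, 0.02, 0.06], "rotation": [0, 0, 0], "hand": -1}, {"dp": [-0.06, 0.02, 0.06], "rotation": [0, 0, 0], "hand": -1}, {"dp": [-0.06, 0, 0.06], "rotation": [0, 0, 0], "hand": -1}, {"dp": [-0.06, 0, 0.06], "rotation": [0, 0, 0], "hand": -1}, {"dp": [-0.06, 0, 0.06], "rotation": [0, 0, 0], "hand": -1}, {"dp": [-0.03, 0, 0.03], "rotation": [0, 0, 0], "hand": -1}, {"dp": [0, 0, 0], "rotation": [0, 0, 0], "hand": -1}, {"dp": [0, 0, 0], "rotation": [0, 0, 0], "hand": -1}, {"dp": [0, 0, 0], "rotation": [0, 0, 0], "hand": -1}, {"dp": [0, 0, 0], "rotation": [0, 0, 0], "hand": -1}]}}

```text
time_s: 23.0
eef_pos: [0.6532, -0.0162, 0.1878]
orientation: [-180.0, -45.1, 165.6]
contact_force: [-1.5, -3.0, 15.9]
width: 0.043
gripper_force: 30.0
```

```bash
python3 - <<'E'
from h import *
info()
E
```

```text
t 23.0 tcp [ 0.6532 -0.0162  0.1878] rpy [-179.97  -45.08  165.61] j [-11.7  51.   65.2   2.  108.8 -87.5] F [-1.5 -3.  15.9] w 0.043 grip [0.5386 0.0131 0.0699]
```

{"fn": "arm_command", "kwargs": {"steps": [{"dp": [0, 0, 0], "rotation": [0, 0, 0], "hand": 0.3}, {"dp": [0, 0, 0], "rotation": [0, 0, 0], "hand": 0.3}, {"dp": [0, 0, 0], "rotation": [0, 0, 0], "hand": 0.3}, {"dp": [0, 0, -0.6], "rotation": [0, 0, 0], "hand": 0.3}, {"dp": [0, 0, -1], "rotation": [0, 0, 0], "hand": 0.3}, {"dp": [0, 0, -1], "rotation": [0, 0, 0], "hand": 0.3}, {"dp": [0.5, 0, -1], "rotation": [0, 0, 0], "hand": 0.3}, {"dp": [1, 0, -1], "rotation": [0, 0, 0], "hand": 0.3}, {"dp": [1, 0, -1], "rotation": [0, 0, 0], "hand": 0.3}, {"dp": [1, 0, -1], "rotation": [0, 0, 0], "hand": 0.3}]}}

```text
time_s: 24.25
eef_pos: [0.6961, -0.027, 0.3295]
orientation: [180.0, -45.0, 165.6]
contact_force: [1.0, -0.1, 0.7]
width: 0.0607
gripper_force: 0.0
```

```bash
python3 - <<'E'
from h import *
info()
im,C,K=shot('wrist','w_p2.png')
Rt=pose(42.2,-45); go(tcp(DISC['R'],Rt,.08)+[0,0,.02],Rt=Rt)
E
```

```text
t 24.25 tcp [ 0.6961 -0.027   0.3295] rpy [180.   -45.   165.62] j [-11.8  48.6  49.3   2.2 127.1 -86.9] F [ 1.  -0.1  0.7] w 0.0607 grip [0.5817 0.0023 0.2114]
dp [ 2.17 18.64  6.69]
rot [ 0.06 -8.72 22.97] dp after rot [ 10.84 -15.48  -6.29]
```

View pics/w_p2.png

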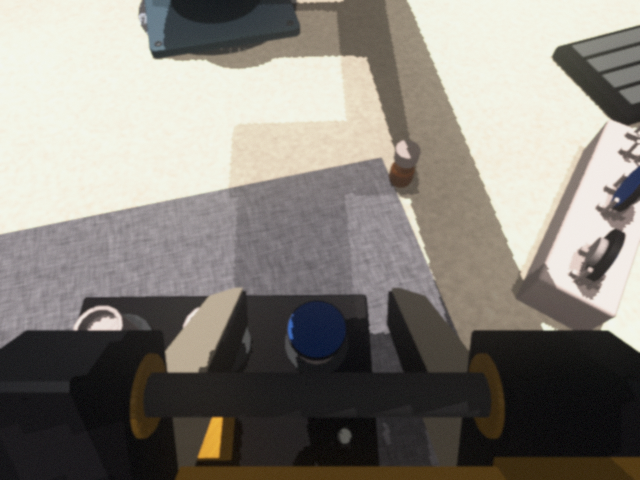

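{"fn": "arm_command", "kwargs": {"steps": [{"dp": [0, 0, 0], "rotation": [0, -0.364, 0.957], "hand": 0.4}, {"dp": [0, 0, 0], "rotation": [0, -0.364, 0.957], "hand": 0.4}, {"dp": [0, 0, 0], "rotation": [0, -0.364, 0.957], "hand": 0.4}, {"dp": [0, 0, 0], "rotation": [0, -0.364, 0.957], "hand": 0.4}, {"dp": [0, 0, 0], "rotation": [0, -0.364, 0.957], "hand": 0.4}, {"dp": [0, 0, 0], "rotation": [0, -0.364, 0.957], "hand": 0.4}, {"dp": [0, 0, 0], "rotation": [0, -0.364, 0.957], "hand": 0.4}, {"dp": [0, 0, 0], "rotation": [0, -0.364, 0.957], "hand": 0.4}, {"dp": [0, 0, 0], "rotation": [0, -0.364, 0.957], "hand": 0.4}, {"dp": [0, 0, 0], "rotation": [0, -0.364, 0.957], "hand": 0.4}]}}

```text
time_s: 25.55
eef_pos: [0.696, -0.027, 0.3279]
orientation: [-152.8, -8.7, 111.6]
contact_force: [-0.7, -0.3, 0.1]
width: 0.0652
gripper_force: 0.0
```

{"fn": "arm_command", "kwargs": {"steps": [{"dp": [0, 0, 0], "rotation": [0, -0.364, 0.957], "hand": 0.4}, {"dp": [0, 0, 0], "rotation": [0, -0.364, 0.957], "hand": 0.4}, {"dp": [0, 0, 0], "rotation": [0, -0.364, 0.957], "hand": 0.4}, {"dp": [0, 0, 0], "rotation": [0, -0.364, 0.957], "hand": 0.4}, {"dp": [0, 0, 0], "rotation": [0, -0.364, 0.957], "hand": 0.4}, {"dp": [0, 0, 0], "rotation": [0, -0.364, 0.957], "hand": 0.4}, {"dp": [0, 0, 0], "rotation": [0, -0.364, 0.957], "hand": 0.4}, {"dp": [0, 0, 0], "rotation": [0, -0.364, 0.957], "hand": 0.4}, {"dp": [0, 0, 0], "rotation": [0, -0.364, 0.957], "hand": 0.4}, {"dp": [0, 0, 0], "rotation": [0, -0.364, 0.957], "hand": 0.4}]}}

```text
time_s: 26.8
eef_pos: [0.696, -0.0268, 0.3279]
orientation: [-163.1, 33.3, 68.5]
contact_force: [0.1, 0.4, -0.5]
width: 0.065
gripper_force: 0.0
```

{"fn": "arm_command", "kwargs": {"steps": [{"dp": [0, 0, 0], "rotation": [0, -0.364, 0.957], "hand": 0.4}, {"dp": [0, 0, 0], "rotation": [0, -0.364, 0.957], "hand": 0.4}, {"dp": [0, 0, 0], "rotation": [0, -0.364, 0.957], "hand": 0.4}, {"dp": [0, 0, 0], "rotation": [0, -0.364, 0.957], "hand": 0.4}, {"dp": [0.68, -0.97, -0.39], "rotation": [0, 0, 0], "hand": 0.4}, {"dp": [0.68, -0.97, -0.39], "rotation": [0, 0, 0], "hand": 0.4}, {"dp": [0.68, -0.97, -0.39], "rotation": [0, 0, 0], "hand": 0.4}, {"dp": [0.68, -0.97, -0.39], "rotation": [0, 0, 0], "hand": 0.4}, {"dp": [0.68, -0.97, -0.39], "rotation": [0, 0, 0], "hand": 0.4}, {"dp": [0.68, -0.97, -0.39], "rotation": [0, 0, 0], "hand": 0.4}]}}

```text
time_s: 28.05
eef_pos: [0.6845, 0.1223, 0.3035]
orientation: [-179.9, 45.0, 42.3]
contact_force: [0.4, 0.8, -0.5]
width: 0.0649
gripper_force: 0.0
```

{"fn": "arm_command", "kwargs": {"steps": [{"dp": [0.68, -0.97, -0.39], "rotation": [0, 0, 0], "hand": 0.4}, {"dp": [0.68, -0.97, -0.39], "rotation": [0, 0, 0], "hand": 0.4}, {"dp": [0.68, -0.97, -0.39], "rotation": [0, 0, 0], "hand": 0.4}, {"dp": [0.68, -0.97, -0.39], "rotation": [0, 0, 0], "hand": 0.4}, {"dp": [0.68, -0.97, -0.39], "rotation": [0, 0, 0], "hand": 0.4}, {"dp": [0.68, -0.97, -0.39], "rotation": [0, 0, 0], "hand": 0.4}, {"dp": [0.68, -0.97, -0.39], "rotation": [0, 0, 0], "hand": 0.4}, {"dp": [0.68, -0.97, -0.39], "rotation": [0, 0, 0], "hand": 0.4}, {"dp": [0.68, -0.97, -0.39], "rotation": [0, 0, 0], "hand": 0.4}, {"dp": [0.68, -0.97, -0.39], "rotation": [0, 0, 0], "hand": 0.4}]}}

```text
time_s: 29.3
eef_pos: [0.6662, 0.3674, 0.2625]
orientation: [-179.9, 45.0, 42.3]
contact_force: [1.0, 0.2, 1.0]
width: 0.0651
gripper_force: 0.0
```

```bash
cat >> h.py <<'E'
def fitblue(im,C,K,z,axis=None,box=None,c0=None):
    "circle fit of the blue face; plane: horizontal at z, or through c0 with normal axis"
    m=cv2.inRange(cv2.cvtColor(im,cv2.COLOR_BGR2HSV),(100,90,20),(130,255,255))
    if box: k=np.zeros_like(m); k[box[1]:box[3],box[0]:box[2]]=1; m=m*k
    ct=cv2.convexHull(max(cv2.findContours(m,0,1)[0],key=cv2.contourArea))[:,0].astype(float)
    n=np.array([0,0,1.]) if axis is None else axis; o=np.array([0,0,z]) if c0 is None else c0
    d=np.c_[ct,np.ones(len(ct))]@np.linalg.inv(K).T@C[:3,:3].T; P=C[:3,3]+d*(((o-C[:3,3])@n)/(d@n))[:,None]
    u=np.cross(n,[0,0,1.] if abs(n[2])<.5 else [1.,0,0]); u/=np.linalg.norm(u); v=np.cross(n,u)
    Q=np.c_[(P-o)@u,(P-o)@v]; s=np.linalg.lstsq(np.c_[2*Q,np.ones(len(Q))],(Q**2).sum(1),rcond=None)[0]
    return o+u*s[0]+v*s[1],np.sqrt(s[2]+s[:2]@s[:2]),ct.mean(0)
E
python3 - <<'E'
from h import *
info(); Rt=pose(42.2,-45); go(tcp(DISC['R'],Rt,0),Rt=Rt)
im,C,K=shot('wrist','w_R.png'); x,y=proj(C,K,DISC['R'])[0]; print(x,y)
b=np.array([np.cos(.7365),np.sin(.7365),0]); x,y=int(x),int(y)
print(fitblue(im,C,K,0,b,(x-60,y-60,x+60,y+60),np.array(DISC['R'])+.003*b))
E
```

```text
t 29.3 tcp [0.6662 0.3674 0.2625] rpy [-179.9    45.01   42.29] j [ 23.6  59.6  36.1 -16.3 126.7  66.6] F [1.  0.2 1. ] w 0.0651 grip [0.5786 0.2881 0.1445]
dp [0.45 0.14 4.47]
rot [-0.01  0.    0.01] dp after rot [0.45 0.14 4.47]
322.1249323468355 243.95781719926194
(array([0.54104792, 0.24934586, 0.0737731 ]), np.float64(0.01955566672287814), array([326.64, 236.96]))
```

{"fn": "arm_command", "kwargs": {"steps": [{"dp": [0.45, 0.14, 0], "rotation": [0, 0, 0], "hand": 0.4}, {"dp": [0, 0, 0.9], "rotation": [0, 0, 0], "hand": 0.4}, {"dp": [0, 0, 0.9], "rotation": [0, 0, 0], "hand": 0.4}, {"dp": [0, 0, 0.9], "rotation": [0, 0, 0], "hand": 0.4}, {"dp": [0, 0, 0.9], "rotation": [0, 0, 0], "hand": 0.4}, {"dp": [0, 0, 0.87], "rotation": [0, 0, 0], "hand": 0.4}, {"dp": [0, 0, 0], "rotation": [0, 0, 0], "hand": 0.4}, {"dp": [0, 0, 0], "rotation": [0, 0, 0], "hand": -1}, {"dp": [0, 0, 0], "rotation": [0, 0, 0], "hand": -1}, {"dp": [0, 0, 0], "rotation": [0, 0, 0], "hand": -1}]}}

```text
time_s: 30.6
eef_pos: [0.626, 0.3263, 0.1941]
orientation: [-179.8, 45.0, 42.4]
contact_force: [-1.2, 3.5, 2.4]
width: 0.0425
gripper_force: 30.0
```

{"fn": "arm_command", "kwargs": {"steps": [{"dp": [0, 0, 0], "rotation": [0, 0, 0], "hand": -1}, {"dp": [0, 0, 0], "rotation": [0, 0, 0], "hand": -1}, {"dp": [0, 0, 0], "rotation": [0, 0, 0], "hand": -1}, {"dp": [-0.35, 0, -0.35], "rotation": [0, 0, 0], "hand": -1}, {"dp": [-0.7, 0, -0.7], "rotation": [0, 0, 0], "hand": -1}, {"dp": [-0.7, 0, -0.7], "rotation": [0, 0, 0], "hand": -1}, {"dp": [-0.7, 0, -0.7], "rotation": [0, 0, 0], "hand": -1}, {"dp": [-0.7, 0, -0.7], "rotation": [0, 0, 0], "hand": -1}, {"dp": [-0.7, 0, -0.7], "rotation": [0, 0, 0], "hand": -1}, {"dp": [-0.7, 0, -0.7], "rotation": [0, 0, 0], "hand": -1}]}}

```text
time_s: 31.85
eef_pos: [0.6262, 0.3254, 0.3235]
orientation: [-179.9, 45.0, 42.3]
contact_force: [0.7, 1.0, -0.4]
width: 0.0428
gripper_force: 30.0
```

```bash
python3 - <<'E'
from h import *
T=info()
Rt=pose(165.6-180,-45,180)
c=np.array([*NEST['n1'],.075]); go(tcp(c,Rt,0)+[0,0,.06],Rt=Rt)
im,C,K=shot('wrist','w_R2.png'); g=T[:3,3]+.167*T[:3,2]; b=(T[:3,0]-T[:3,2])/2**.5
print(b,fitblue(im,C,K,0,b,(240,200,400,376),g+.003*b),g)
E
```

```text
t 31.85 tcp [0.6262 0.3254 0.3235] rpy [-179.91   45.     42.28] j [ 22.   49.8  47.7 -17.2 124.5  65.5] F [ 0.7  1.  -0.4] w 0.0428 grip [0.5387 0.2462 0.2054]
dp [-9.64 17.93 14.59]
rot [-1.000e-02  8.740e+00 -2.296e+01] dp after rot [ -6.41 -24.17  -1.43]
[7.40542718e-01 6.72009283e-01 8.27241147e-05] (array([0.54072672, 0.2483754 , 0.20661962]), np.float64(0.019911003846661494), array([314.34482759, 335.        ])) [0.53866687 0.24618126 0.20536736]
```

{"fn": "arm_command", "kwargs": {"steps": [{"dp": [0, 0, 0], "rotation": [0, 0.364, -0.957], "hand": -1}, {"dp": [0, 0, 0], "rotation": [0, 0.364, -0.957], "hand": -1}, {"dp": [0, 0, 0], "rotation": [0, 0.364, -0.957], "hand": -1}, {"dp": [0, 0, 0], "rotation": [0, 0.364, -0.957], "hand": -1}, {"dp": [0, 0, 0], "rotation": [0, 0.364, -0.957], "hand": -1}, {"dp": [0, 0, 0], "rotation": [0, 0.364, -0.957], "hand": -1}, {"dp": [0, 0, 0], "rotation": [0, 0.364, -0.957], "hand": -1}, {"dp": [0, 0, 0], "rotation": [0, 0.364, -0.957], "hand": -1}, {"dp": [0, 0, 0], "rotation": [0, 0.364, -0.957], "hand": -1}, {"dp": [0, 0, 0], "rotation": [0, 0.364, -0.957], "hand": -1}]}}

```text
time_s: 33.15
eef_pos: [0.6262, 0.3254, 0.322]
orientation: [-152.7, 8.6, 96.3]
contact_force: [-0.6, -0.5, 0.1]
width: 0.0429
gripper_force: 30.0
```

{"fn": "arm_command", "kwargs": {"steps": [{"dp": [0, 0, 0], "rotation": [0, 0.364, -0.957], "hand": -1}, {"dp": [0, 0, 0], "rotation": [0, 0.364, -0.957], "hand": -1}, {"dp": [0, 0, 0], "rotation": [0, 0.364, -0.957], "hand": -1}, {"dp": [0, 0, 0], "rotation": [0, 0.364, -0.957], "hand": -1}, {"dp": [0, 0, 0], "rotation": [0, 0.364, -0.957], "hand": -1}, {"dp": [0, 0, 0], "rotation": [0, 0.364, -0.957], "hand": -1}, {"dp": [0, 0, 0], "rotation": [0, 0.364, -0.957], "hand": -1}, {"dp": [0, 0, 0], "rotation": [0, 0.364, -0.957], "hand": -1}, {"dp": [0, 0, 0], "rotation": [0, 0.364, -0.957], "hand": -1}, {"dp": [0, 0, 0], "rotation": [0, 0.364, -0.957], "hand": -1}]}}

```text
time_s: 34.4
eef_pos: [0.6262, 0.3253, 0.322]
orientation: [-163.1, -33.4, 139.4]
contact_force: [-0.0, 0.3, -0.6]
width: 0.0428
gripper_force: 30.0
```

{"fn": "arm_command", "kwargs": {"steps": [{"dp": [0, 0, 0], "rotation": [0, 0.364, -0.957], "hand": -1}, {"dp": [0, 0, 0], "rotation": [0, 0.364, -0.957], "hand": -1}, {"dp": [0, 0, 0], "rotation": [0, 0.364, -0.957], "hand": -1}, {"dp": [0, 0, 0], "rotation": [0, 0.364, -0.957], "hand": -1}, {"dp": [-0.26, -0.97, -0.06], "rotation": [0, 0, 0], "hand": -1}, {"dp": [-0.26, -0.97, -0.06], "rotation": [0, 0, 0], "hand": -1}, {"dp": [-0.26, -0.97, -0.06], "rotation": [0, 0, 0], "hand": -1}, {"dp": [-0.26, -0.97, -0.06], "rotation": [0, 0, 0], "hand": -1}, {"dp": [-0.26, -0.97, -0.06], "rotation": [0, 0, 0], "hand": -1}, {"dp": [-0.26, -0.97, -0.06], "rotation": [0, 0, 0], "hand": -1}]}}

```text
time_s: 35.65
eef_pos: [0.6236, 0.2044, 0.305]
orientation: [-180.0, -45.0, 165.6]
contact_force: [-0.2, -0.2, -1.0]
width: 0.0431
gripper_force: 30.0
```

{"fn": "arm_command", "kwargs": {"steps": [{"dp": [-0.26, -0.97, -0.06], "rotation": [0, 0, 0], "hand": -1}, {"dp": [-0.26, -0.97, -0.06], "rotation": [0, 0, 0], "hand": -1}, {"dp": [-0.26, -0.97, -0.06], "rotation": [0, 0, 0], "hand": -1}, {"dp": [-0.26, -0.97, -0.06], "rotation": [0, 0, 0], "hand": -1}, {"dp": [-0.26, -0.97, -0.06], "rotation": [0, 0, 0], "hand": -1}, {"dp": [-0.26, -0.97, -0.06], "rotation": [0, 0, 0], "hand": -1}, {"dp": [-0.26, -0.97, -0.06], "rotation": [0, 0, 0], "hand": -1}, {"dp": [-0.26, -0.97, -0.06], "rotation": [0, 0, 0], "hand": -1}, {"dp": [-0.26, -0.97, -0.06], "rotation": [0, 0, 0], "hand": -1}, {"dp": [-0.26, -0.97, -0.06], "rotation": [0, 0, 0], "hand": -1}]}}

```text
time_s: 36.9
eef_pos: [0.6192, 0.0055, 0.2765]
orientation: [-180.0, -45.0, 165.6]
contact_force: [-0.8, -0.0, -0.0]
width: 0.0428
gripper_force: 30.0
```

{"fn": "arm_command", "kwargs": {"steps": [{"dp": [-0.26, -0.97, -0.06], "rotation": [0, 0, 0], "hand": -1}, {"dp": [-0.26, -0.97, -0.06], "rotation": [0, 0, 0], "hand": -1}, {"dp": [-0.26, -0.97, -0.06], "rotation": [0, 0, 0], "hand": -1}, {"dp": [-0.26, -0.97, -0.06], "rotation": [0, 0, 0], "hand": -1}, {"dp": [-0.26, -0.97, -0.06], "rotation": [0, 0, 0], "hand": -1}, {"dp": [-0.26, -0.97, -0.06], "rotation": [0, 0, 0], "hand": -1}, {"dp": [-0.26, -0.97, -0.06], "rotation": [0, 0, 0], "hand": -1}, {"dp": [-0.26, -0.97, -0.06], "rotation": [0, 0, 0], "hand": -1}, {"dp": [-0.2, -0.9, 0], "rotation": [0, 0, 0], "hand": -1}, {"dp": [0, 0, 0], "rotation": [0, 0, 0], "hand": -1}]}}

```text
time_s: 38.15
eef_pos: [0.6138, -0.1723, 0.2509]
orientation: [-180.0, -45.1, 165.5]
contact_force: [0.9, 0.5, -0.2]
width: 0.0426
gripper_force: 30.0
```

```bash
python3 - <<'E'
from h import *
T=info()
Rt=pose(165.6-180,-45,180)
c=np.array([*NEST['n1'],.075]); go(tcp(c,Rt,0)+[0,0,.002],Rt=Rt)
im,C,K=shot('wrist','w_R3.png'); g=T[:3,3]+.167*T[:3,2]
print(fitblue(im,C,K,g[2]+.003,None,(240,200,400,376)),g)
E
```

```text
t 38.15 tcp [ 0.6138 -0.1723  0.2509] rpy [-179.97  -45.06  165.49] j [-23.8  46.   65.8  -7.1 112.7 -99.4] F [ 0.9  0.5 -0.2] w 0.0426 grip [ 0.4994 -0.1428  0.1329]
dp [-1.94  0.09  2.01]
rot [ 0.01 -0.01 -0.01] dp after rot [-1.94  0.09  2.01]
(array([ 0.4986278 , -0.14171457,  0.13592426]), np.float64(0.021410304949476704), array([314.95238095, 324.11904762])) [ 0.49935958 -0.14279509  0.13292426]
```

{"fn": "arm_command", "kwargs": {"steps": [{"dp": [-0.6, 0.05, 0.65], "rotation": [0, 0, 0], "hand": -1}, {"dp": [-0.6, 0.04, 0.63], "rotation": [0, 0, 0], "hand": -1}, {"dp": [-0.35, 0, 0.35], "rotation": [0, 0, 0], "hand": -1}, {"dp": [-0.2, 0, 0.2], "rotation": [0, 0, 0], "hand": -1}, {"dp": [-0.1, 0, 0.1], "rotation": [0, 0, 0], "hand": -1}, {"dp": [-0.09, 0, 0.08], "rotation": [0, 0, 0], "hand": -1}, {"dp": [0, 0, 0], "rotation": [0, 0, 0], "hand": -1}, {"dp": [0, 0, 0], "rotation": [0, 0, 0], "hand": -1}, {"dp": [0, 0, 0], "rotation": [0, 0, 0], "hand": -1}, {"dp": [0, 0, 0], "rotation": [0, 0, 0], "hand": -1}]}}

```text
time_s: 39.45
eef_pos: [0.6136, -0.1687, 0.1956]
orientation: [-180.0, -45.0, 165.6]
contact_force: [-0.8, 2.1, 4.1]
width: 0.0432
gripper_force: 30.0
```

{"fn": "arm_command", "kwargs": {"steps": [{"dp": [-0.06, 0, 0.06], "rotation": [0, 0, 0], "hand": -1}, {"dp": [-0.06, 0, 0.06], "rotation": [0, 0, 0], "hand": -1}, {"dp": [-0.06, 0, 0.06], "rotation": [0, 0, 0], "hand": -1}, {"dp": [-0.06, 0, 0.06], "rotation": [0, 0, 0], "hand": -1}, {"dp": [-0.06, 0, 0.06], "rotation": [0, 0, 0], "hand": -1}, {"dp": [-0.04, 0, 0.04], "rotation": [0, 0, 0], "hand": -1}, {"dp": [0, 0, 0], "rotation": [0, 0, 0], "hand": -1}, {"dp": [0, 0, 0], "rotation": [0, 0, 0], "hand": -1}, {"dp": [0, 0, 0], "rotation": [0, 0, 0], "hand": -1}, {"dp": [0, 0, 0], "rotation": [0, 0, 0], "hand": -1}]}}

```text
time_s: 40.7
eef_pos: [0.6137, -0.1694, 0.1871]
orientation: [-179.9, -45.0, 165.5]
contact_force: [0.6, -3.9, 8.6]
width: 0.0429
gripper_force: 30.0
```

```bash
python3 - <<'E'
from h import *
T=info()
E
```

```text
t 40.7 tcp [ 0.6137 -0.1694  0.1871] rpy [-179.86  -44.98  165.52] j [-23.6  49.7  68.1  -6.8 106.7 -98.4] F [ 0.6 -3.9  8.6] w 0.0429 grip [ 0.4993 -0.1403  0.069 ]
```

{"fn": "arm_command", "kwargs": {"steps": [{"dp": [-0.04, 0, 0.04], "rotation": [0, 0, 0], "hand": -1}, {"dp": [0, 0, 0], "rotation": [0, 0, 0], "hand": -1}, {"dp": [0, 0, 0], "rotation": [0, 0, 0], "hand": -1}, {"dp": [0, 0, 0], "rotation": [0, 0, 0], "hand": -1}, {"dp": [0, 0, 0], "rotation": [0, 0, 0], "hand": -1}, {"dp": [0, 0, 0], "rotation": [0, 0, 0], "hand": -1}, {"dp": [0, 0, 0], "rotation": [0, 0, 0], "hand": -1}, {"dp": [0, 0, 0], "rotation": [0, 0, 0], "hand": -1}, {"dp": [0, 0, 0], "rotation": [0, 0, 0], "hand": -1}, {"dp": [0, 0, 0], "rotation": [0, 0, 0], "hand": -1}]}}

```text
time_s: 41.95
eef_pos: [0.6138, -0.1694, 0.1869]
orientation: [-179.8, -45.0, 165.5]
contact_force: [1.4, -3.2, 13.9]
width: 0.043
gripper_force: 30.0
```

{"fn": "arm_command", "kwargs": {"steps": [{"dp": [0, 0, 0], "rotation": [0, 0, 0], "hand": 0.3}, {"dp": [0, 0, 0], "rotation": [0, 0, 0], "hand": 0.3}, {"dp": [0, 0, 0], "rotation": [0, 0, 0], "hand": 0.3}, {"dp": [0, 0, -0.6], "rotation": [0, 0, 0], "hand": 0.3}, {"dp": [0, 0, -1], "rotation": [0, 0, 0], "hand": 0.3}, {"dp": [0, 0, -1], "rotation": [0, 0, 0], "hand": 0.3}, {"dp": [0.5, 0, -1], "rotation": [0, 0, 0], "hand": 0.3}, {"dp": [1, 0, -1], "rotation": [0, 0, 0], "hand": 0.3}, {"dp": [1, 0, -1], "rotation": [0, 0, 0], "hand": 0.3}, {"dp": [1, 0, -1], "rotation": [0, 0, 0], "hand": 0.3}]}}

```text
time_s: 43.2
eef_pos: [0.6565, -0.1796, 0.3289]
orientation: [-180.0, -45.0, 165.6]
contact_force: [-0.5, -1.0, -0.2]
width: 0.0602
gripper_force: 0.0
```

```bash
python3 - <<'E'
from h import *
T=info()
im,C,K=shot('wrist','w_R4.png')
for n in ('n1','n3'):
    x,y=proj(C,K,[*NEST[n],.072])[0].astype(int); print(n,x,y)
    try: print(fitblue(im,C,K,.072,None,(x-45,y-45,x+45,y+45)))
    except Exception as e: print(e)
# M grasp: tool x outward 42.2, tilt +30 (z leaning outward)
Rt=pose(42.2,30); print(Rt[:,2]); go(tcp(DISC['M'],Rt,.09)+[0,0,.02],Rt=Rt)
Rv=pose(42.2,0); go(tcp(DISC['M'],Rt,.09)+[0,0,.1],Rt=Rv)
E
```

```text
t 43.2 tcp [ 0.6565 -0.1796  0.3289] rpy [-179.99  -45.    165.62] j [ -23.    47.    52.5   -7.5  124.9 -100.4] F [-0.5 -1.  -0.2] w 0.0602 grip [ 0.5421 -0.1503  0.2108]
n1 313 327
(array([ 0.49903756, -0.13910187,  0.072     ]), np.float64(0.021694807745567323), array([317.09090909, 328.09090909]))
n3 532 327
(array([0.53784782, 0.01479486, 0.072     ]), np.float64(0.020659332296544052), array([531.05263158, 315.10526316]))
[ 0.3704023   0.33586029 -0.8660254 ]
dp [12.16 16.17 13.13]
rot [-13.1   -1.48  17.15] dp after rot [  2.77 -23.83   2.51]
dp [14.97 16.17 10.28]
rot [-8.33 -4.47 20.24] dp after rot [  3.65 -23.83  -3.21]
```

```bash
python3 - <<'E'
from h import *
Rt=pose(222.2,-30); print(Rt[:,2],Rt[:,0]); go(tcp(DISC['M'],Rt,.08)+[0,0,.03],Rt=Rt)
E
```

```text
[ 0.3704023   0.33586029 -0.8660254 ] [-0.6415556  -0.58172709 -0.5       ]
dp [12.11 16.38 12.98]
rot [  1.34 -11.91 -10.47] dp after rot [-3.02 23.83  2.58]
```

{"fn": "arm_command", "kwargs": {"steps": [{"dp": [0, 0, 0], "rotation": [0.084, -0.745, -0.655], "hand": 0.4}, {"dp": [0, 0, 0], "rotation": [0.084, -0.745, -0.655], "hand": 0.4}, {"dp": [0, 0, 0], "rotation": [0.084, -0.745, -0.655], "hand": 0.4}, {"dp": [0, 0, 0], "rotation": [0.084, -0.745, -0.655], "hand": 0.4}, {"dp": [0, 0, 0], "rotation": [0.084, -0.745, -0.655], "hand": 0.4}, {"dp": [0, 0, 0], "rotation": [0.084, -0.745, -0.655], "hand": 0.4}, {"dp": [0, 0, 0], "rotation": [0.084, -0.745, -0.655], "hand": 0.4}, {"dp": [0, 0, 0], "rotation": [0.084, -0.745, -0.655], "hand": 0.4}, {"dp": [0, 0, 0], "rotation": [0.084, -0.745, -0.655], "hand": 0.4}, {"dp": [0, 0, 0], "rotation": [0.084, -0.745, -0.655], "hand": 0.4}]}}

```text
time_s: 44.5
eef_pos: [0.6564, -0.1796, 0.3274]
orientation: [170.7, 2.4, -158.7]
contact_force: [-0.2, -0.5, 0.6]
width: 0.0647
gripper_force: 0.0
```

{"fn": "arm_command", "kwargs": {"steps": [{"dp": [0, 0, 0], "rotation": [0.084, -0.745, -0.655], "hand": 0.4}, {"dp": [0, 0, 0], "rotation": [0.084, -0.745, -0.655], "hand": 0.4}, {"dp": [0, 0, 0], "rotation": [0.084, -0.745, -0.655], "hand": 0.4}, {"dp": [0, 0, 0], "rotation": [0.084, -0.745, -0.655], "hand": 0.4}, {"dp": [0, 0, 0], "rotation": [0.084, -0.745, -0.655], "hand": 0.4}, {"dp": [0, 0, 0], "rotation": [0.084, -0.745, -0.655], "hand": 0.4}, {"dp": [-0.13, 0.99, 0], "rotation": [0, 0, 0], "hand": 0.4}, {"dp": [-0.13, 0.99, 0], "rotation": [0, 0, 0], "hand": 0.4}, {"dp": [-0.13, 0.99, 0], "rotation": [0, 0, 0], "hand": 0.4}, {"dp": [-0.13, 0.99, 0], "rotation": [0, 0, 0], "hand": 0.4}]}}

```text
time_s: 45.75
eef_pos: [0.6094, -0.1145, 0.333]
orientation: [179.7, 29.9, -137.9]
contact_force: [-0.2, -0.1, 0.1]
width: 0.0653
gripper_force: 0.0
```

{"fn": "arm_command", "kwargs": {"steps": [{"dp": [-0.13, 0.99, 0], "rotation": [0, 0, 0], "hand": 0.4}, {"dp": [-0.13, 0.99, 0], "rotation": [0, 0, 0], "hand": 0.4}, {"dp": [-0.13, 0.99, 0], "rotation": [0, 0, 0], "hand": 0.4}, {"dp": [-0.13, 0.99, 0], "rotation": [0, 0, 0], "hand": 0.4}, {"dp": [-0.13, 0.99, 0], "rotation": [0, 0, 0], "hand": 0.4}, {"dp": [-0.13, 0.99, 0], "rotation": [0, 0, 0], "hand": 0.4}, {"dp": [-0.13, 0.99, 0], "rotation": [0, 0, 0], "hand": 0.4}, {"dp": [-0.13, 0.99, 0], "rotation": [0, 0, 0], "hand": 0.4}, {"dp": [-0.13, 0.99, 0], "rotation": [0, 0, 0], "hand": 0.4}, {"dp": [-0.13, 0.99, 0], "rotation": [0, 0, 0], "hand": 0.4}]}}

```text
time_s: 47.0
eef_pos: [0.4924, 0.0478, 0.347]
orientation: [179.7, 29.9, -137.9]
contact_force: [-0.2, 0.0, 0.5]
width: 0.0651
gripper_force: 0.0
```

{"fn": "arm_command", "kwargs": {"steps": [{"dp": [-0.13, 0.99, 0.2], "rotation": [0, 0, 0], "hand": 0.4}, {"dp": [-0.13, 0.99, 0.2], "rotation": [0, 0, 0], "hand": 0.4}, {"dp": [-0.13, 0.99, 0.2], "rotation": [0, 0, 0], "hand": 0.4}, {"dp": [-0.13, 0.99, 0.2], "rotation": [0, 0, 0], "hand": 0.4}, {"dp": [-0.13, 0.99, 0.2], "rotation": [0, 0, 0], "hand": 0.4}, {"dp": [-0.13, 0.99, 0.2], "rotation": [0, 0, 0], "hand": 0.4}, {"dp": [-0.13, 0.99, 0.2], "rotation": [0, 0, 0], "hand": 0.4}, {"dp": [-0.13, 0.99, 0.2], "rotation": [0, 0, 0], "hand": 0.4}, {"dp": [-0.1, 0.99, 0.2], "rotation": [0, 0, 0], "hand": 0.4}, {"dp": [0, 0.99, 0.2], "rotation": [0, 0, 0], "hand": 0.4}]}}

```text
time_s: 48.25
eef_pos: [0.3886, 0.2212, 0.3243]
orientation: [179.7, 29.9, -137.9]
contact_force: [0.3, -0.5, -0.6]
width: 0.0651
gripper_force: 0.0
```

```bash
python3 - <<'E'
from h import *
info(); Rt=pose(222.2,-30); go(tcp(DISC['M'],Rt,0),Rt=Rt)
im,C,K=shot('wrist','w_M.png'); p=proj(C,K,DISC['M'])[0]; print(p)
b=np.array([np.cos(.7365),np.sin(.7365),0])*-1; x,y=p.astype(int)
print(fitblue(im,C,K,0,b,(x-60,y-60,x+60,y+60),np.array(DISC['M'])+.003*b))
E
```

```text
t 48.25 tcp [0.3886 0.2212 0.3243] rpy [ 179.69   29.95 -137.9 ] j [   8.5    1.2  120.5   28.4   36.3 -143.5] F [ 0.3 -0.5 -0.6] w 0.0651 grip [0.4498 0.2777 0.1796]
dp [ 0.56 -0.05  5.72]
rot [ 0.04 -0.01 -0.02] dp after rot [ 0.56 -0.03  5.72]
[313.98109163 227.8176471 ]
(array([0.48437353, 0.30591727, 0.07752871]), np.float64(0.01865500143756179), array([306.6       , 234.66666667]))
```

View pics/w_M.png

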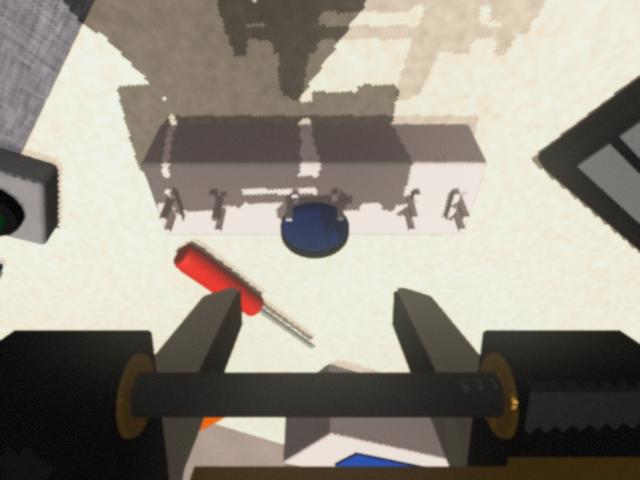

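{"fn": "arm_command", "kwargs": {"steps": [{"dp": [0.56, -0.04, 0], "rotation": [0.04, 0, -0.02], "hand": 0.4}, {"dp": [0, 0, 0.9], "rotation": [0, 0, 0], "hand": 0.4}, {"dp": [0, 0, 0.9], "rotation": [0, 0, 0], "hand": 0.4}, {"dp": [0, 0, 0.9], "rotation": [0, 0, 0], "hand": 0.4}, {"dp": [0, 0, 0.9], "rotation": [0, 0, 0], "hand": 0.4}, {"dp": [0, 0, 0.9], "rotation": [0, 0, 0], "hand": 0.4}, {"dp": [0, 0, 0.8], "rotation": [0, 0, 0], "hand": 0.4}, {"dp": [0, 0, 0.42], "rotation": [0, 0, 0], "hand": 0.4}, {"dp": [0, 0, 0], "rotation": [0, 0, 0], "hand": 0.4}, {"dp": [0, 0, 0], "rotation": [0, 0, 0], "hand": -1}]}}

```text
time_s: 49.55
eef_pos: [0.4251, 0.2511, 0.2201]
orientation: [-180.0, 30.0, -137.8]
contact_force: [0.6, 0.2, -0.3]
width: 0.059
gripper_force: 0.0
```

{"fn": "arm_command", "kwargs": {"steps": [{"dp": [0, 0, 0], "rotation": [0, 0, 0], "hand": -1}, {"dp": [0, 0, 0], "rotation": [0, 0, 0], "hand": -1}, {"dp": [0, 0, 0], "rotation": [0, 0, 0], "hand": -1}, {"dp": [0, 0, 0], "rotation": [0, 0, 0], "hand": -1}, {"dp": [-0.25, 0, -0.43], "rotation": [0, 0, 0], "hand": -1}, {"dp": [-0.5, 0, -0.87], "rotation": [0, 0, 0], "hand": -1}, {"dp": [-0.5, 0, -0.87], "rotation": [0, 0, 0], "hand": -1}, {"dp": [-0.5, 0, -0.87], "rotation": [0, 0, 0], "hand": -1}, {"dp": [-0.5, 0, -0.87], "rotation": [0, 0, 0], "hand": -1}, {"dp": [-0.5, 0, -0.87], "rotation": [0, 0, 0], "hand": -1}]}}

```text
time_s: 50.8
eef_pos: [0.4251, 0.2511, 0.3306]
orientation: [-179.9, 29.9, -137.8]
contact_force: [-0.4, 0.1, -0.6]
width: 0.0428
gripper_force: 30.0
```

```bash
python3 - <<'E'
from h import *
T=info()
Rt=pose(165.6,60); print((Rt@(R.from_euler('y',-150,degrees=True).as_matrix()[:,0]*0+T[:3,:3].T@[-np.cos(.7365),-np.sin(.7365),0])).round(3))
c=np.array([*NEST['n2'],.075]); go(tcp(c,Rt,0)+[0,0,.08],Rt=Rt)
E
```

```text
t 50.8 tcp [0.4251 0.2511 0.3306] rpy [-179.94   29.94 -137.77] j [  12.2    5.6  114.6   25.1   35.9 -137.4] F [-0.4  0.1 -0.6] w 0.0428 grip [0.4869 0.307  0.1859]
[-0.001  0.     1.   ]
dp [  5.02 -20.83   2.45]
rot [-2.83 14.3  10.51] dp after rot [-11.82 -14.08 -11.27]
```

{"fn": "arm_command", "kwargs": {"steps": [{"dp": [0, 0, 0], "rotation": [-0.142, 0.715, 0.526], "hand": -1}, {"dp": [0, 0, 0], "rotation": [-0.142, 0.715, 0.526], "hand": -1}, {"dp": [0, 0, 0], "rotation": [-0.142, 0.715, 0.526], "hand": -1}, {"dp": [0, 0, 0], "rotation": [-0.142, 0.715, 0.526], "hand": -1}, {"dp": [0, 0, 0], "rotation": [-0.142, 0.715, 0.526], "hand": -1}, {"dp": [0, 0, 0], "rotation": [-0.142, 0.715, 0.526], "hand": -1}, {"dp": [0, 0, 0], "rotation": [-0.142, 0.715, 0.526], "hand": -1}, {"dp": [0, 0, 0], "rotation": [-0.142, 0.715, 0.526], "hand": -1}, {"dp": [0, 0, 0], "rotation": [-0.142, 0.715, 0.526], "hand": -1}, {"dp": [0, 0, 0], "rotation": [-0.142, 0.715, 0.526], "hand": -1}]}}

```text
time_s: 52.05
eef_pos: [0.4253, 0.2512, 0.3299]
orientation: [167.7, -14.8, -163.0]
contact_force: [1.2, 0.9, -0.8]
width: 0.0429
gripper_force: 30.0
```

{"fn": "arm_command", "kwargs": {"steps": [{"dp": [0, 0, 0], "rotation": [-0.142, 0.715, 0.526], "hand": -1}, {"dp": [0, 0, 0], "rotation": [-0.142, 0.715, 0.526], "hand": -1}, {"dp": [0, 0, 0], "rotation": [-0.142, 0.715, 0.526], "hand": -1}, {"dp": [0, 0, 0], "rotation": [-0.142, 0.715, 0.526], "hand": -1}, {"dp": [0, 0, 0], "rotation": [-0.142, 0.715, 0.526], "hand": -1}, {"dp": [0, 0, 0], "rotation": [-0.142, 0.715, 0.526], "hand": -1}, {"dp": [0, 0, 0], "rotation": [-0.142, 0.715, 0.526], "hand": -1}, {"dp": [0, 0, 0], "rotation": [-0.142, 0.715, 0.526], "hand": -1}, {"dp": [0, 0, 0], "rotation": [-0.142, 0.715, 0.526], "hand": -1}, {"dp": [0, 0, 0], "rotation": [-0.142, 0.715, 0.526], "hand": -1}]}}

```text
time_s: 53.3
eef_pos: [0.4254, 0.2512, 0.3296]
orientation: [-179.9, -60.1, 165.4]
contact_force: [0.3, 0.2, -0.1]
width: 0.0427
gripper_force: 30.0
```

{"fn": "arm_command", "kwargs": {"steps": [{"dp": [-0.59, -0.7, -0.56], "rotation": [0, 0, 0], "hand": -1}, {"dp": [-0.59, -0.7, -0.56], "rotation": [0, 0, 0], "hand": -1}, {"dp": [-0.59, -0.7, -0.56], "rotation": [0, 0, 0], "hand": -1}, {"dp": [-0.59, -0.7, -0.56], "rotation": [0, 0, 0], "hand": -1}, {"dp": [-0.59, -0.7, -0.56], "rotation": [0, 0, 0], "hand": -1}, {"dp": [-0.59, -0.7, -0.56], "rotation": [0, 0, 0], "hand": -1}, {"dp": [-0.59, -0.7, -0.56], "rotation": [0, 0, 0], "hand": -1}, {"dp": [-0.59, -0.7, -0.56], "rotation": [0, 0, 0], "hand": -1}, {"dp": [-0.59, -0.7, -0.56], "rotation": [0, 0, 0], "hand": -1}, {"dp": [-0.59, -0.7, -0.56], "rotation": [0, 0, 0], "hand": -1}]}}

```text
time_s: 54.55
eef_pos: [0.5419, 0.0758, 0.2832]
orientation: [179.9, -60.1, 165.6]
contact_force: [0.5, 0.4, -0.3]
width: 0.0426
gripper_force: 30.0
```

```bash
python3 - <<'E'
from h import *
T=info()
Rt=pose(165.6,60)
c=np.array([*NEST['n2'],.075]); go(tcp(c,Rt,0)+[0,0,.08],Rt=Rt)
E
```

```text
t 54.55 tcp [0.5419 0.0758 0.2832] rpy [179.94 -60.09 165.64] j [ -6.1  39.8  79.1   8.3 120.6 -81.6] F [ 0.5  0.4 -0.3] w 0.0426 grip [0.4017 0.1119 0.1999]
dp [-5.84 -7.04 -5.68]
rot [ 0.   -0.02  0.  ] dp after rot [-5.85 -7.04 -5.66]
```

{"fn": "arm_command", "kwargs": {"steps": [{"dp": [-0.58, -0.7, -0.57], "rotation": [0, 0, 0], "hand": -1}, {"dp": [-0.58, -0.7, -0.57], "rotation": [0, 0, 0], "hand": -1}, {"dp": [-0.58, -0.7, -0.57], "rotation": [0, 0, 0], "hand": -1}, {"dp": [-0.58, -0.7, -0.57], "rotation": [0, 0, 0], "hand": -1}, {"dp": [-0.58, -0.7, -0.57], "rotation": [0, 0, 0], "hand": -1}, {"dp": [-0.58, -0.7, -0.57], "rotation": [0, 0, 0], "hand": -1}, {"dp": [-0.58, -0.7, -0.57], "rotation": [0, 0, 0], "hand": -1}, {"dp": [-0.58, -0.7, -0.57], "rotation": [0, 0, 0], "hand": -1}, {"dp": [-0.6, -0.7, -0.55], "rotation": [0, -0.02, 0], "hand": -1}, {"dp": [-0.6, -0.74, -0.55], "rotation": [0, 0, 0], "hand": -1}]}}

```text
time_s: 55.8
eef_pos: [0.6582, -0.0994, 0.2383]
orientation: [179.9, -60.0, 165.6]
contact_force: [0.8, 0.5, 0.3]
width: 0.0429
gripper_force: 30.0
```

{"fn": "arm_command", "kwargs": {"steps": [{"dp": [-0.6, 0, 0.35], "rotation": [0, 0, 0], "hand": -1}, {"dp": [-0.6, 0, 0.35], "rotation": [0, 0, 0], "hand": -1}, {"dp": [-0.6, 0, 0.35], "rotation": [0, 0, 0], "hand": -1}, {"dp": [0, 0, 0], "rotation": [0, 0, 0], "hand": -1}, {"dp": [0, 0, 0], "rotation": [0, 0, 0], "hand": -1}, {"dp": [0, 0, 0], "rotation": [0, 0, 0], "hand": -1}, {"dp": [0, 0, 0], "rotation": [0, 0, 0], "hand": -1}, {"dp": [0, 0, 0], "rotation": [0, 0, 0], "hand": -1}, {"dp": [0, 0, 0], "rotation": [0, 0, 0], "hand": -1}, {"dp": [0, 0, 0], "rotation": [0, 0, 0], "hand": -1}]}}

```text
time_s: 57.05
eef_pos: [0.6574, -0.0982, 0.1971]
orientation: [179.9, -60.0, 165.6]
contact_force: [-0.2, 0.5, -0.8]
width: 0.0431
gripper_force: 30.0
```

```bash
python3 - <<'E'
from h import *
T=info()
Rt=pose(165.6,60)
c=np.array([*NEST['n2'],.075]); go(tcp(c,Rt,0)+[0,0,.002],Rt=Rt)
im,C,K=shot('wrist','w_M3.png'); g=T[:3,3]+.167*T[:3,2]
print(fitblue(im,C,K,g[2]+.003,None,(240,200,400,376)),g)
E
```

```text
t 57.05 tcp [ 0.6574 -0.0982  0.1971] rpy [179.94 -59.97 165.64] j [-17.4  56.8  56.9  -3.2 126.2 -93.4] F [-0.2  0.5 -0.8] w 0.0431 grip [ 0.5174 -0.0622  0.1135]
dp [-1.62 -0.05  0.85]
rot [0. 0. 0.] dp after rot [-1.62 -0.05  0.85]
(array([ 0.51741789, -0.0607654 ,  0.11649851]), np.float64(0.02221091802776266), array([315.80555556, 320.94444444])) [ 0.5173929  -0.06219467  0.11349851]
```

{"fn": "arm_command", "kwargs": {"steps": [{"dp": [-0.6, -0.02, 0.3], "rotation": [0, 0, 0], "hand": -1}, {"dp": [-0.5, 0, 0.25], "rotation": [0, 0, 0], "hand": -1}, {"dp": [-0.25, 0, 0.14], "rotation": [0, 0, 0], "hand": -1}, {"dp": [-0.15, 0, 0.09], "rotation": [0, 0, 0], "hand": -1}, {"dp": [-0.12, 0, 0.07], "rotation": [0, 0, 0], "hand": -1}, {"dp": [0, 0, 0], "rotation": [0, 0, 0], "hand": -1}, {"dp": [0, 0, 0], "rotation": [0, 0, 0], "hand": -1}, {"dp": [0, 0, 0], "rotation": [0, 0, 0], "hand": -1}, {"dp": [0, 0, 0], "rotation": [0, 0, 0], "hand": -1}, {"dp": [0, 0, 0], "rotation": [0, 0, 0], "hand": -1}]}}

```text
time_s: 58.35
eef_pos: [0.6588, -0.099, 0.1606]
orientation: [179.9, -60.0, 165.6]
contact_force: [-0.2, -0.3, 0.3]
width: 0.0432
gripper_force: 30.0
```

{"fn": "arm_command", "kwargs": {"steps": [{"dp": [-0.08, 0, 0.05], "rotation": [0, 0, 0], "hand": -1}, {"dp": [-0.08, 0, 0.05], "rotation": [0, 0, 0], "hand": -1}, {"dp": [-0.08, 0, 0.05], "rotation": [0, 0, 0], "hand": -1}, {"dp": [-0.08, 0, 0.05], "rotation": [0, 0, 0], "hand": -1}, {"dp": [-0.06, 0, 0.03], "rotation": [0, 0, 0], "hand": -1}, {"dp": [-0.04, 0, 0.02], "rotation": [0, 0, 0], "hand": -1}, {"dp": [0, 0, 0], "rotation": [0, 0, 0], "hand": -1}, {"dp": [0, 0, 0], "rotation": [0, 0, 0], "hand": -1}, {"dp": [0, 0, 0], "rotation": [0, 0, 0], "hand": -1}, {"dp": [0, 0, 0], "rotation": [0, 0, 0], "hand": -1}]}}

```text
time_s: 59.6
eef_pos: [0.6587, -0.0989, 0.1521]
orientation: [180.0, -60.0, 165.6]
contact_force: [1.8, 0.3, 9.7]
width: 0.0432
gripper_force: 30.0
```

```bash
python3 - <<'E'
from h import *
T=info()
E
```

```text
t 59.6 tcp [ 0.6587 -0.0989  0.1521] rpy [179.96 -60.03 165.61] j [-17.4  59.9  57.1  -3.1 122.9 -93.2] F [1.8 0.3 9.7] w 0.0432 grip [ 0.5186 -0.0629  0.0687]
```

{"fn": "arm_command", "kwargs": {"steps": [{"dp": [-0.05, 0, 0.03], "rotation": [0, 0, 0], "hand": -1}, {"dp": [0, 0, 0], "rotation": [0, 0, 0], "hand": -1}, {"dp": [0, 0, 0], "rotation": [0, 0, 0], "hand": -1}, {"dp": [0, 0, 0], "rotation": [0, 0, 0], "hand": 0.3}, {"dp": [0, 0, 0], "rotation": [0, 0, 0], "hand": 0.3}, {"dp": [0, 0, 0], "rotation": [0, 0, 0], "hand": 0.3}, {"dp": [0.5, 0, -0.29], "rotation": [0, 0, 0], "hand": 0.3}, {"dp": [0.87, 0, -0.5], "rotation": [0, 0, 0], "hand": 0.3}, {"dp": [0.87, 0, -0.5], "rotation": [0, 0, 0], "hand": 0.3}, {"dp": [0.87, 0, -0.5], "rotation": [0, 0, 0], "hand": 0.3}]}}

```text
time_s: 60.85
eef_pos: [0.6586, -0.099, 0.2236]
orientation: [180.0, -59.9, 165.6]
contact_force: [0.5, -0.0, -0.4]
width: 0.06
gripper_force: 0.0
```

{"fn": "arm_command", "kwargs": {"steps": [{"dp": [0.87, 0, -0.5], "rotation": [0, 0, 0], "hand": 0.3}, {"dp": [0.87, 0, -0.5], "rotation": [0, 0, 0], "hand": 0.3}, {"dp": [0.87, 0, -0.5], "rotation": [0, 0, 0], "hand": 0.3}, {"dp": [0.87, 0, -0.5], "rotation": [0, 0, 0], "hand": 0.3}, {"dp": [0.87, 0, -0.5], "rotation": [0, 0, 0], "hand": 0.3}, {"dp": [0.87, 0, -0.5], "rotation": [0, 0, 0], "hand": 0.3}, {"dp": [0, 0, 0], "rotation": [0, -1, 0], "hand": 0.3}, {"dp": [0, 0, 0], "rotation": [0, -1, 0], "hand": 0.3}, {"dp": [0, 0, 0], "rotation": [0, -1, 0], "hand": 0.3}, {"dp": [0, 0, 0], "rotation": [0, 0, 0], "hand": 0.3}]}}

```text
time_s: 62.1
eef_pos: [0.6579, -0.0988, 0.3435]
orientation: [180.0, -42.7, 165.6]
contact_force: [-0.2, 0.2, 0.9]
width: 0.0606
gripper_force: 0.0
```

```bash
python3 - <<'E'
from h import *
T=info()
im,C,K=shot('wrist','w_all.png')
for n in NEST:
    x,y=proj(C,K,[*NEST[n],.072])[0].astype(int); print(n,x,y)
    try: print(fitblue(im,C,K,.072,None,(max(0,x-50),y-45,x+50,y+45)))
    except Exception as e: print(e)
top,Ct,Kt=shot('top','t2.png')
for b in blobs(top,(5,120,120),(18,255,255),15)[0]: print('orange top',b[:3],cast(Ct,Kt,b[1:3],.072).round(4))
sc,Cs,Ks=shot('scene','s2.png')
for b in blobs(sc,(3,120,120),(18,255,255),15)[0]: print('orange scene',b[:3],cast(Cs,Ks,b[1:3],.062).round(4))
E
```

```text
t 62.1 tcp [ 0.6579 -0.0988  0.3435] rpy [179.97 -42.71 165.62] j [-17.5  43.8  55.9  -2.5 122.9 -93.7] F [-0.2  0.2  0.9] w 0.0606 grip [ 0.5482 -0.0705  0.2208]
n1 206 342
max() iterable argument is empty
n2 314 341
(array([ 0.51837965, -0.06162808,  0.072     ]), np.float64(0.02174961556499998), array([316.84848485, 340.21212121]))
n3 422 341
(array([ 0.54145147, -0.02612098,  0.072     ]), np.float64(0.0004931412702021342), array([372.33333333, 359.66666667]))
orange top (1729, np.float64(169.6), np.float64(110.6)) [[0.8622 0.3723 0.072 ]]
orange top (40, np.float64(466.7), np.float64(252.1)) [[ 0.5096 -0.3585  0.072 ]]
orange scene (643, np.float64(326.3), np.float64(465.3)) [[0.8777 0.3344 0.062 ]]
orange scene (408, np.float64(306.3), np.float64(454.5)) [[0.8882 0.2945 0.062 ]]
orange scene (201, np.float64(352.7), np.float64(474.0)) [[0.857  0.3799 0.062 ]]
orange scene (77, np.float64(276.5), np.float64(244.4)) [[ 0.5807 -0.0789  0.062 ]]
```

View pics/w_all.png

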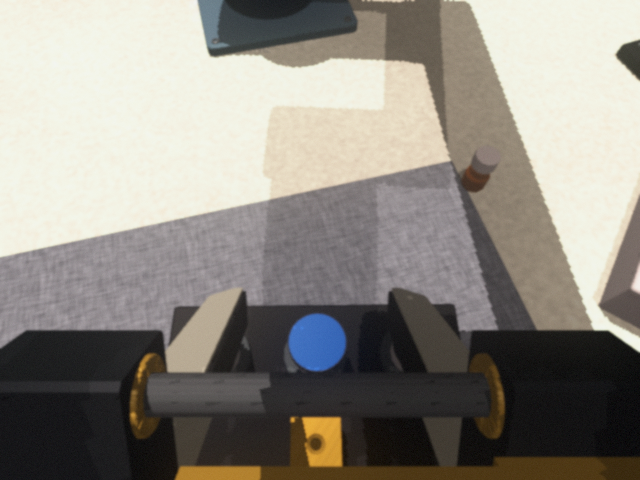

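```bash
python3 - <<'E'
from h import *
Rt=pose(165.6,0); go([.512,-.36,.36],Rt=Rt)
E
```

```text
dp [  3.43 -14.46   1.93]
rot [ 0.01 -7.49 -0.  ] dp after rot [  3.83 -14.46  -0.92]
```

{"fn": "arm_command", "kwargs": {"steps": [{"dp": [0, 0, 0], "rotation": [0, -0.94, 0], "hand": 0.3}, {"dp": [0, 0, 0], "rotation": [0, -0.94, 0], "hand": 0.3}, {"dp": [0, 0, 0], "rotation": [0, -0.94, 0], "hand": 0.3}, {"dp": [0, 0, 0], "rotation": [0, -0.94, 0], "hand": 0.3}, {"dp": [0, 0, 0], "rotation": [0, -0.94, 0], "hand": 0.3}, {"dp": [0, 0, 0], "rotation": [0, -0.93, 0], "hand": 0.3}, {"dp": [0, 0, 0], "rotation": [0, -0.93, 0], "hand": 0.3}, {"dp": [0, 0, 0], "rotation": [0, -0.93, 0], "hand": 0.3}, {"dp": [0.26, -0.97, -0.1], "rotation": [0, 0, 0], "hand": 0.3}, {"dp": [0.26, -0.97, -0.1], "rotation": [0, 0, 0], "hand": 0.3}]}}

```text
time_s: 63.5
eef_pos: [0.6377, -0.1352, 0.3454]
orientation: [180.0, -0.1, 165.6]
contact_force: [0.2, -0.9, -0.7]
width: 0.0602
gripper_force: 0.0
```

```bash
python3 - <<'E'
from h import *
T=info(); im,C,K=shot('wrist','w_all2.png')
for n in NEST:
    x,y=proj(C,K,[*NEST[n],.072])[0].astype(int); print(n,x,y)
    try: print(fitblue(im,C,K,.072,None,(max(0,x-50),y-45,x+50,y+45)))
    except Exception as e: print(e)
W=np.array(NEST['n2'])+.068*np.array([np.cos(np.radians(-14.4)),np.sin(np.radians(-14.4))]); print('well pred',W,proj(C,K,[*W,.07]))
E
```

```text
t 63.5 tcp [ 0.6377 -0.1352  0.3454] rpy [ 1.7998e+02 -7.0000e-02  1.6560e+02] j [-21.8  27.6  77.6   0.   74.9 -97.4] F [ 0.2 -0.9 -0.7] w 0.0602 grip [ 0.6375 -0.1351  0.1784]
n1 241 15
max() iterable argument is empty
n2 387 14
max() iterable argument is empty
n3 533 14
max() iterable argument is empty
well pred [ 0.58436365 -0.08051091] [[381.9820331  142.67055741]]
```

View pics/w_all2.png

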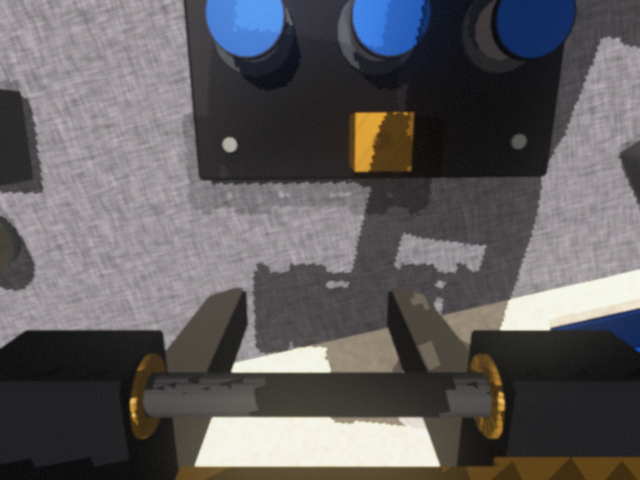

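{"fn": "arm_command", "kwargs": {"steps": [{"dp": [0.26, -0.97, -0.05], "rotation": [0, 0, 0], "hand": 0.3}, {"dp": [0.26, -0.97, -0.05], "rotation": [0, 0, 0], "hand": 0.3}, {"dp": [0.26, -0.97, -0.05], "rotation": [0, 0, 0], "hand": 0.3}, {"dp": [0.26, -0.97, -0.05], "rotation": [0, 0, 0], "hand": 0.3}, {"dp": [0.26, -0.97, -0.05], "rotation": [0, 0, 0], "hand": 0.3}, {"dp": [0.26, -0.97, -0.05], "rotation": [0, 0, 0], "hand": 0.3}, {"dp": [0.26, -0.97, -0.05], "rotation": [0, 0, 0], "hand": 0.3}, {"dp": [0.26, -0.97, -0.05], "rotation": [0, 0, 0], "hand": 0.3}, {"dp": [0.26, -0.97, -0.05], "rotation": [0, 0, 0], "hand": 0.3}, {"dp": [0.26, -0.97, -0.05], "rotation": [0, 0, 0], "hand": 0.3}]}}

```text
time_s: 64.8
eef_pos: [0.5391, -0.31, 0.3555]
orientation: [180.0, 0.1, 165.6]
contact_force: [0.7, 0.4, 1.1]
width: 0.0608
gripper_force: 0.0
```

{"fn": "arm_command", "kwargs": {"steps": [{"dp": [0.26, -0.97, -0.05], "rotation": [0, 0, 0], "hand": 0.3}, {"dp": [0.26, -0.97, -0.05], "rotation": [0, 0, 0], "hand": 0.3}, {"dp": [0.26, -0.97, -0.05], "rotation": [0, 0, 0], "hand": 0.3}, {"dp": [0, 0, 0], "rotation": [0, 0, 0], "hand": 0.3}, {"dp": [0, 0, 0], "rotation": [0, 0, 0], "hand": 0.3}, {"dp": [0, 0, 0], "rotation": [0, 0, 0], "hand": 0.3}, {"dp": [0, 0, 0], "rotation": [0, 0, 0], "hand": 0.3}, {"dp": [0, 0, 0], "rotation": [0, 0, 0], "hand": 0.3}, {"dp": [0, 0, 0], "rotation": [0, 0, 0], "hand": 0.3}, {"dp": [0, 0, 0], "rotation": [0, 0, 0], "hand": 0.3}]}}

```text
time_s: 66.05
eef_pos: [0.5102, -0.3613, 0.3584]
orientation: [180.0, 0.1, 165.6]
contact_force: [-0.1, 1.0, 0.9]
width: 0.0604
gripper_force: 0.0
```

```bash
python3 - <<'E'
from h import *
T=info(); im,C,K=shot('wrist','w_probe.png')
h=cv2.cvtColor(im,cv2.COLOR_BGR2HSV); m=cv2.inRange(h,(3,120,80),(20,255,255)); m[340:]=0
ct=[c for c in cv2.findContours(m,0,1)[0] if cv2.contourArea(c)>100]
for c in ct:
    r=cv2.minAreaRect(c); P=cast(C,K,cv2.boxPoints(r),.072); print(r,cast(C,K,r[0],.072).round(4)); print(P.round(4).tolist())
E
```

```text
t 66.05 tcp [ 0.5102 -0.3613  0.3584] rpy [1.7997e+02 1.2000e-01 1.6559e+02] j [-4.550e+01  2.430e+01  8.090e+01  1.000e-01  7.470e+01 -1.212e+02] F [-0.1  1.   0.9] w 0.0604 grip [ 0.5106 -0.3613  0.1914]
((319.5, 236.5), (31.0, 23.0), 90.0) [[ 0.5072 -0.3576  0.072 ]]
[[0.4952, -0.3623, 0.072], [0.499, -0.3478, 0.072], [0.5195, -0.3529, 0.072], [0.5157, -0.3677, 0.072]]
```

View pics/w_probe.png

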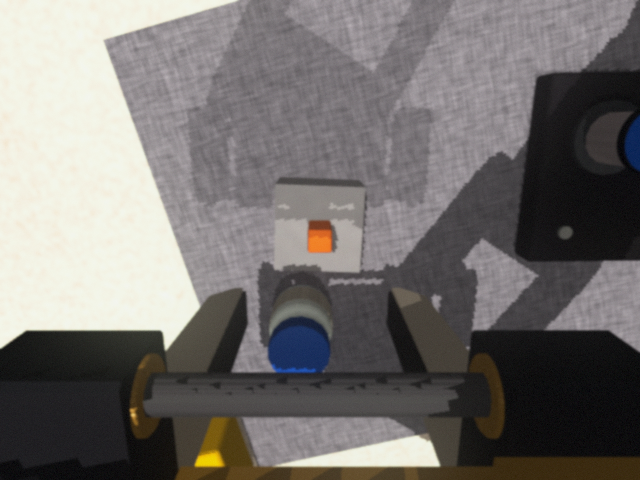

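```bash
python3 - <<'E'
from h import *
im,C,K=load('w_probe.png')
c=cv2.resize(im[180:280,265:375],None,fx=5,fy=5,interpolation=cv2.INTER_CUBIC); cv2.imwrite('pics/c4.png',c)
h=cv2.cvtColor(im,cv2.COLOR_BGR2HSV); m0=cv2.inRange(h,(3,120,80),(20,255,255)); v=h[:,:,2]
print([(r,int(v[r,312:328].mean())) for r in range(218,256)])
P=cast(C,K,np.array([(276,184),(365,188),(273,268),(362,272)]),.042); 
for i,j in((0,1),(2,3),(0,2),(1,3)): d=P[j]-P[i]; print(np.linalg.norm(d).round(4),np.degrees(np.arctan2(d[1],d[0])).round(1))
E
```

```text
[(218, 136), (219, 133), (220, 125), (221, 118), (222, 115), (223, 115), (224, 115), (225, 116), (226, 116), (227, 117), (228, 122), (229, 148), (230, 186), (231, 209), (232, 215), (233, 216), (234, 216), (235, 219), (236, 226), (237, 233), (238, 238), (239, 240), (240, 240), (241, 240), (242, 240), (243, 240), (244, 240), (245, 240), (246, 240), (247, 240), (248, 240), (249, 240), (250, 238), (251, 230), (252, 205), (253, 182), (254, 176), (255, 175)]
0.0631 73.0
0.0668 72.8
0.0629 -18.0
0.0632 -14.7
```

View pics/c4.png

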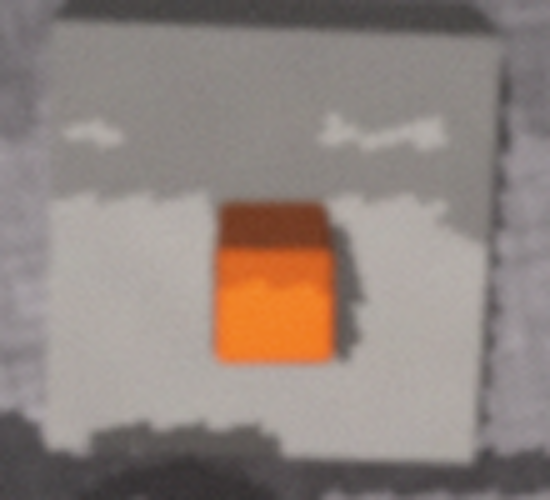

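```bash
python3 - <<'E'
from h import *
im,C,K=load('w_probe.png')
P=cast(C,K,(319.9,240.9),.072)[0]; T=tool(); print(P)
P=P-T[:3,1]*np.sign(T[1,1])*.0012; print('corrected',P,T[:3,1])
Rt=pose(165.6,0); go([P[0],P[1],.231],Rt=Rt)
E
```

```text
[ 0.51022423 -0.3581043   0.072     ]
corrected [ 0.50992563 -0.35926656  0.07199937] [2.48829365e-01 9.68547195e-01 5.26747508e-04]
dp [0.05 0.09 6.37]
rot [ 0.01  0.02 -0.  ] dp after rot [0.04 0.09 6.37]
```

{"fn": "arm_command", "kwargs": {"steps": [{"dp": [0.04, 0.09, 0.5], "rotation": [0, 0, 0], "hand": -0.1}, {"dp": [0, 0, 0.9], "rotation": [0, 0, 0], "hand": -0.1}, {"dp": [0, 0, 0.9], "rotation": [0, 0, 0], "hand": -0.1}, {"dp": [0, 0, 0.9], "rotation": [0, 0, 0], "hand": -0.1}, {"dp": [0, 0, 0.9], "rotation": [0, 0, 0], "hand": -0.1}, {"dp": [0, 0, 0.9], "rotation": [0, 0, 0], "hand": -0.1}, {"dp": [0, 0, 0.8], "rotation": [0, 0, 0], "hand": -0.1}, {"dp": [0, 0, 0.4], "rotation": [0, 0, 0], "hand": -0.1}, {"dp": [0, 0, 0.17], "rotation": [0, 0, 0], "hand": -0.1}, {"dp": [0, 0, 0], "rotation": [0, 0, 0], "hand": -0.1}]}}

```text
time_s: 67.35
eef_pos: [0.5103, -0.3595, 0.2311]
orientation: [180.0, 0.1, 165.6]
contact_force: [0.4, 0.0, 0.3]
width: 0.0418
gripper_force: 0.0
```

{"fn": "arm_command", "kwargs": {"steps": [{"dp": [0, 0, 0], "rotation": [0, 0, 0], "hand": -1}, {"dp": [0, 0, 0], "rotation": [0, 0, 0], "hand": -1}, {"dp": [0, 0, 0], "rotation": [0, 0, 0], "hand": -1}, {"dp": [0, 0, 0], "rotation": [0, 0, 0], "hand": -1}, {"dp": [0, 0, 0], "rotation": [0, 0, 0], "hand": -1}, {"dp": [0, 0, 0], "rotation": [0, 0, 0], "hand": -1}, {"dp": [0, 0, 0], "rotation": [0, 0, 0], "hand": -1}, {"dp": [0, 0, 0], "rotation": [0, 0, 0], "hand": -1}, {"dp": [0, 0, 0], "rotation": [0, 0, 0], "hand": -1}, {"dp": [0, 0, 0], "rotation": [0, 0, 0], "hand": -1}]}}

```text
time_s: 68.6
eef_pos: [0.5102, -0.3594, 0.2313]
orientation: [180.0, 0.1, 165.6]
contact_force: [-1.0, 0.6, 5.2]
width: 0.0158
gripper_force: 30.0
```

```bash
python3 - <<'E'
from h import *
T=info(); im,C,K=shot('wrist','w_pg.png')
h=cv2.cvtColor(im,cv2.COLOR_BGR2HSV); m=cv2.inRange(h,(3,120,80),(20,255,255)); m[370:]=0; m[:,:240]=0;m[:,400:]=0
ys,xs=np.nonzero(m); print(xs.min(),xs.max(),ys.min(),ys.max()); v=h[:,:,2]
for r in range(ys.min(),ys.max()+1,3):
    q=np.nonzero(m[r])[0]; print(r,q.min() if len(q) else 0,q.max() if len(q) else 0,int(v[r,310:325].mean()))
g=T[:3,3]+.167*T[:3,2]; print('proj top centre',proj(C,K,[g[0],g[1],.072]))
E
```

```text
t 68.6 tcp [ 0.5102 -0.3594  0.2313] rpy [1.7998e+02 1.5000e-01 1.6559e+02] j [-4.540e+01  3.120e+01  8.920e+01  1.000e-01  5.960e+01 -1.211e+02] F [-1.   0.6  5.2] w 0.0158 grip [ 0.5106 -0.3595  0.0643]
268 370 287 369
287 329 332 74
290 313 335 77
293 301 335 76
296 327 335 76
299 305 335 76
302 317 336 76
305 327 335 75
308 327 329 75
311 0 0 75
314 331 334 77
317 298 336 82
320 298 336 83
323 298 335 83
326 298 336 83
329 298 338 83
332 298 338 84
335 298 338 83
338 298 338 81
341 299 336 82
344 299 336 81
347 299 335 81
350 298 335 81
353 302 313 78
356 361 366 79
359 360 367 79
362 360 368 79
365 360 369 66
368 360 370 48
proj top centre [[314.78307377 336.63368996]]
```

```bash
python3 - <<'E'
from h import *
for f,(x0,y0,x1,y1) in (('w_all2.png',(335,100,430,190)),('w_stage.png',(270,105,345,175))):
    im,C,K=load(f); hsv=cv2.cvtColor(im,cv2.COLOR_BGR2HSV); print(f,'nadir',proj(C,K,C[:3,3]-[0,0,.3]))
    m=cv2.inRange(hsv,(12,80,40),(32,255,255)); 
    for n,ax,rg in (('cols',0,range(x0,x1)),('rows',1,range(y0,y1))):
        s=m[y0:y1,x0:x1].sum(ax)//255; v=hsv[y0:y1,x0:x1,2]
        w=[int(np.median(v[:,i][m[y0:y1,x0:x1][:,i]>0])) if ax==0 and s[i] else (int(np.median(v[i][m[y0:y1,x0:x1][i]>0])) if ax==1 and s[i] else 0) for i in range(len(s))]
        print(n,[(r,int(a),b) for r,a,b in zip(rg,s,w) if a>3])
E
```

```text
w_all2.png nadir [[316.21516121 124.990883  ]]
cols [(348, 39, 50), (349, 53, 64), (350, 54, 78), (351, 56, 83), (352, 57, 85), (353, 61, 94), (354, 61, 128), (355, 63, 181), (356, 63, 208), (357, 62, 216), (358, 62, 216), (359, 63, 217), (360, 63, 217), (361, 63, 216), (362, 63, 216), (363, 63, 217), (364, 63, 216), (365, 63, 216), (366, 62, 215), (367, 62, 216), (368, 62, 215), (369, 62, 216), (370, 62, 214), (371, 62, 211), (372, 61, 199), (373, 62, 173), (374, 62, 142), (375, 62, 110), (376, 62, 92), (377, 62, 86), (378, 62, 86), (379, 61, 83), (380, 62, 82), (381, 62, 81), (382, 61, 81), (383, 62, 80), (384, 61, 81), (385, 62, 81), (386, 61, 80), (387, 60, 80), (388, 61, 79), (389, 61, 80), (390, 61, 79), (391, 61, 80), (392, 61, 81), (393, 61, 80), (394, 62, 80), (395, 61, 81), (396, 62, 81), (397, 62, 81), (398, 61, 81), (399, 61, 81), (400, 61, 80), (401, 61, 80), (402, 61, 80), (403, 61, 80), (404, 61, 81), (405, 61, 81), (406, 61, 81), (407, 61, 82), (408, 61, 83), (409, 61, 83), (410, 61, 89), (411, 61, 85), (412, 52, 84), (413, 31, 82), (414, 18, 50)]
rows [(111, 58, 71),
[... 1879 characters left out ...]
121, 48, 239), (122, 48, 239), (123, 48, 239), (124, 48, 239), (125, 48, 239), (126, 49, 239), (127, 50, 239), (128, 48, 239), (129, 48, 239), (130, 48, 239), (131, 48, 238), (132, 49, 234), (133, 49, 226), (134, 48, 218), (135, 49, 209), (136, 49, 202), (137, 47, 188), (138, 49, 166), (139, 49, 143), (140, 47, 135), (141, 48, 131), (142, 48, 129), (143, 48, 128), (144, 48, 129), (145, 48, 133), (146, 49, 131), (147, 48, 133), (148, 48, 134), (149, 48, 134), (150, 48, 135), (151, 48, 141), (152, 48, 159), (153, 48, 196), (154, 48, 229), (155, 48, 237), (156, 48, 239), (157, 48, 239), (158, 47, 235), (159, 46, 222), (160, 46, 177), (161, 46, 142), (162, 46, 122), (163, 45, 93), (164, 40, 63)]
```

```bash
python3 - <<'E'
from h import *
ws=[]
for f,(l,r,t,b) in (('w_all2.png',(354.3,412.9,110.8,171.2)),('w_stage.png',(282.8,328.8,116,163.5))):
    im,C,K=load(f); P=cast(C,K,np.array([(l,t),(r,t),(r,b),(l,b)]),.07)
    print(f,P.mean(0).round(4),[np.linalg.norm(P[i]-P[i-1]).round(4) for i in range(4)]); ws.append(P.mean(0))
print('avg',np.mean(ws,0))
w=ws[0]; off=np.array([.5102,-.3594])-[.51022,-.35810]; print('rel target',w[:2]+off)
Rt=pose(165.6,0); go([*(w[:2]+off),.337],Rt=Rt)
E
```

```text
w_all2.png [ 0.584  -0.0794  0.07  ] [np.float64(0.0348), np.float64(0.0341), np.float64(0.0349), np.float64(0.0354)]
w_stage.png [ 0.5846 -0.0797  0.07  ] [np.float64(0.0354), np.float64(0.0348), np.float64(0.0354), np.float64(0.0358)]
avg [ 0.58428185 -0.07955593  0.07      ]
rel target [ 0.58396445 -0.08074763]
dp [-0.12 14.41 -5.28]
rot [ 0.    0.03 -0.  ] dp after rot [-0.11 14.41 -5.29]
```

{"fn": "arm_command", "kwargs": {"steps": [{"dp": [0, 0, -0.3], "rotation": [0, 0, 0], "hand": -1}, {"dp": [0, 0, -0.6], "rotation": [0, 0, 0], "hand": -1}, {"dp": [0, 0, -0.9], "rotation": [0, 0, 0], "hand": -1}, {"dp": [0, 0, -0.9], "rotation": [0, 0, 0], "hand": -1}, {"dp": [0, 0, -0.9], "rotation": [0, 0, 0], "hand": -1}, {"dp": [0, 0, -0.9], "rotation": [0, 0, 0], "hand": -1}, {"dp": [0, 0, -0.8], "rotation": [0, 0.03, 0], "hand": -1}, {"dp": [0, 0.5, 0], "rotation": [0, 0, 0], "hand": -1}, {"dp": [0, 0.9, 0], "rotation": [0, 0, 0], "hand": -1}, {"dp": [0, 0.9, 0], "rotation": [0, 0, 0], "hand": -1}]}}

```text
time_s: 69.9
eef_pos: [0.5215, -0.313, 0.336]
orientation: [179.9, -0.1, 165.6]
contact_force: [-0.4, -1.1, -0.5]
width: 0.016
gripper_force: 30.0
```

{"fn": "arm_command", "kwargs": {"steps": [{"dp": [0, 1, 0], "rotation": [0, 0, 0], "hand": -1}, {"dp": [0, 1, 0], "rotation": [0, 0, 0], "hand": -1}, {"dp": [0, 1, 0], "rotation": [0, 0, 0], "hand": -1}, {"dp": [0, 1, 0], "rotation": [0, 0, 0], "hand": -1}, {"dp": [0, 1, 0], "rotation": [0, 0, 0], "hand": -1}, {"dp": [0, 1, 0], "rotation": [0, 0, 0], "hand": -1}, {"dp": [0, 1, 0], "rotation": [0, 0, 0], "hand": -1}, {"dp": [0, 1, 0], "rotation": [0, 0, 0], "hand": -1}, {"dp": [0, 1, 0], "rotation": [0, 0, 0], "hand": -1}, {"dp": [0, 1, 0], "rotation": [0, 0, 0], "hand": -1}]}}

```text
time_s: 71.15
eef_pos: [0.5715, -0.1198, 0.3371]
orientation: [180.0, -0.0, 165.6]
contact_force: [0.1, 0.5, 0.3]
width: 0.0158
gripper_force: 30.0
```

{"fn": "arm_command", "kwargs": {"steps": [{"dp": [-0.1, 0.9, 0], "rotation": [0, 0, 0], "hand": -1}, {"dp": [0, 0.8, 0], "rotation": [0, 0, 0], "hand": -1}, {"dp": [0, 0.4, 0], "rotation": [0, 0, 0], "hand": -1}, {"dp": [0, 0, 0], "rotation": [0, 0, 0], "hand": -1}, {"dp": [0, 0, 0], "rotation": [0, 0, 0], "hand": -1}, {"dp": [0, 0, 0], "rotation": [0, 0, 0], "hand": -1}, {"dp": [0, 0, 0], "rotation": [0, 0, 0], "hand": -1}, {"dp": [0, 0, 0], "rotation": [0, 0, 0], "hand": -1}, {"dp": [0, 0, 0], "rotation": [0, 0, 0], "hand": -1}, {"dp": [0, 0, 0], "rotation": [0, 0, 0], "hand": -1}]}}

```text
time_s: 72.4
eef_pos: [0.5835, -0.081, 0.3371]
orientation: [180.0, -0.0, 165.6]
contact_force: [0.0, 0.4, -0.1]
width: 0.0158
gripper_force: 30.0
```

```bash
python3 - <<'E'
from h import *
info(); Rt=pose(165.6,0); go([.5842,-.0799,.298],Rt=Rt)
im,C,K=shot('wrist','w_pw.png')
hsv=cv2.cvtColor(im,cv2.COLOR_BGR2HSV); m=cv2.inRange(hsv,(3,140,60),(20,255,255)); m[370:]=0; m[:250]=0; m[:,:270]=0; m[:,365:]=0
for r in range(300,370,4):
    q=np.nonzero(m[r])[0]; print(r,(q.min(),q.max(),int(np.median(hsv[r,q,2]))) if len(q) else '')
E
```

```text
t 72.4 tcp [ 0.5835 -0.081   0.3371] rpy [ 1.7997e+02 -4.0000e-02  1.6559e+02] j [-18.7  21.8  87.9   0.   70.4 -94.3] F [ 0.   0.4 -0.1] w 0.0158 grip [ 0.5834 -0.0808  0.1701]
dp [-0.02  0.06  1.96]
rot [ 0.01 -0.01 -0.  ] dp after rot [-0.02  0.06  1.96]
300 (np.int64(297), np.int64(337), 114)
304 (np.int64(296), np.int64(338), 113)
308 (np.int64(296), np.int64(338), 113)
312 (np.int64(296), np.int64(338), 112)
316 (np.int64(295), np.int64(339), 120)
320 (np.int64(295), np.int64(339), 123)
324 (np.int64(295), np.int64(339), 121)
328 (np.int64(295), np.int64(338), 121)
332 (np.int64(295), np.int64(338), 121)
336 (np.int64(296), np.int64(338), 121)
340 (np.int64(295), np.int64(338), 120)
344 (np.int64(296), np.int64(338), 120)
348 (np.int64(296), np.int64(338), 119)
352 (np.int64(301), np.int64(335), 129)
356 (np.int64(270), np.int64(364), 89)
360 (np.int64(270), np.int64(364), 90)
364 (np.int64(270), np.int64(364), 89)
368 (np.int64(270), np.int64(364), 90)
```

```bash
python3 - <<'E'
from h import *
info(); Rt=pose(165.6,0); go([.5843,-.0797,.290],Rt=Rt)
E
```

```text
t 72.45 tcp [ 0.5835 -0.081   0.3371] rpy [ 1.7997e+02 -5.0000e-02  1.6559e+02] j [-18.7  21.8  87.9   0.   70.4 -94.3] F [0.4 0.5 0. ] w 0.0157 grip [ 0.5834 -0.0808  0.1701]
dp [-0.02  0.07  2.36]
rot [ 0.01 -0.01 -0.  ] dp after rot [-0.02  0.07  2.36]
```

{"fn": "arm_command", "kwargs": {"steps": [{"dp": [-0.02, 0.07, 0], "rotation": [0, 0, 0], "hand": -1}, {"dp": [0, 0, 0.7], "rotation": [0, 0, 0], "hand": -1}, {"dp": [0, 0, 0.7], "rotation": [0, 0, 0], "hand": -1}, {"dp": [0, 0, 0.4], "rotation": [0, 0, 0], "hand": -1}, {"dp": [0, 0, 0.15], "rotation": [0, 0, 0], "hand": -1}, {"dp": [0, 0, 0.15], "rotation": [0, 0, 0], "hand": -1}, {"dp": [0, 0, 0.1], "rotation": [0, 0, 0], "hand": -1}, {"dp": [0, 0, 0.1], "rotation": [0, 0, 0], "hand": -1}, {"dp": [0, 0, 0], "rotation": [0, 0, 0], "hand": -1}, {"dp": [0, 0, 0], "rotation": [0, 0, 0], "hand": -1}]}}

```text
time_s: 73.7
eef_pos: [0.5843, -0.0797, 0.2912]
orientation: [180.0, -0.0, 165.6]
contact_force: [0.0, -1.6, -0.3]
width: 0.0159
gripper_force: 30.0
```

{"fn": "arm_command", "kwargs": {"steps": [{"dp": [0, 0, 0.15], "rotation": [0, 0, 0], "hand": -1}, {"dp": [0, 0, 0.15], "rotation": [0, 0, 0], "hand": -1}, {"dp": [0, 0, 0.15], "rotation": [0, 0, 0], "hand": -1}, {"dp": [0, 0, 0.15], "rotation": [0, 0, 0], "hand": -1}, {"dp": [0, 0, 0], "rotation": [0, 0, 0], "hand": -1}, {"dp": [0, 0, 0], "rotation": [0, 0, 0], "hand": -1}, {"dp": [0, 0, 0], "rotation": [0, 0, 0], "hand": -1}, {"dp": [0, 0, 0], "rotation": [0, 0, 0], "hand": -1}, {"dp": [0, 0, 0], "rotation": [0, 0, 0], "hand": -1}, {"dp": [0, 0, 0], "rotation": [0, 0, 0], "hand": -1}]}}

```text
time_s: 74.95
eef_pos: [0.5843, -0.0797, 0.2791]
orientation: [180.0, -0.0, 165.6]
contact_force: [0.6, -4.1, -2.2]
width: 0.0156
gripper_force: 30.0
```

{"fn": "arm_command", "kwargs": {"steps": [{"dp": [0, -0.03, 0], "rotation": [0, 0, 0], "hand": -1}, {"dp": [0, 0, 0.15], "rotation": [0, 0, 0], "hand": -1}, {"dp": [0, 0, 0.15], "rotation": [0, 0, 0], "hand": -1}, {"dp": [0, 0, 0.15], "rotation": [0, 0, 0], "hand": -1}, {"dp": [0, 0, 0.15], "rotation": [0, 0, 0], "hand": -1}, {"dp": [0, 0, 0.15], "rotation": [0, 0, 0], "hand": -1}, {"dp": [0, 0, 0.15], "rotation": [0, 0, 0], "hand": -1}, {"dp": [0, 0, 0], "rotation": [0, 0, 0], "hand": -1}, {"dp": [0, 0, 0], "rotation": [0, 0, 0], "hand": -1}, {"dp": [0, 0, 0], "rotation": [0, 0, 0], "hand": -1}]}}

```text
time_s: 76.2
eef_pos: [0.584, -0.0802, 0.261]
orientation: [180.0, -0.1, 165.6]
contact_force: [0.8, -0.9, -0.6]
width: 0.0158
gripper_force: 30.0
```

{"fn": "arm_command", "kwargs": {"steps": [{"dp": [0, 0, 0.06], "rotation": [0, 0, 0], "hand": -1}, {"dp": [0, 0, 0.06], "rotation": [0, 0, 0], "hand": -1}, {"dp": [0, 0, 0.04], "rotation": [0, 0, 0], "hand": -1}, {"dp": [0, 0, 0], "rotation": [0, 0, 0], "hand": -1}, {"dp": [0, 0, 0], "rotation": [0, 0, 0], "hand": -1}, {"dp": [0, 0, 0], "rotation": [0, 0, 0], "hand": -1}, {"dp": [0, 0, 0], "rotation": [0, 0, 0], "hand": -1}, {"dp": [0, 0, 0], "rotation": [0, 0, 0], "hand": -1}, {"dp": [0, 0, 0], "rotation": [0, 0, 0], "hand": -1}, {"dp": [0, 0, 0], "rotation": [0, 0, 0], "hand": -1}]}}

```text
time_s: 77.45
eef_pos: [0.584, -0.0801, 0.2592]
orientation: [180.0, -0.0, 165.6]
contact_force: [-1.6, 0.1, 8.5]
width: 0.0158
gripper_force: 30.0
```

{"fn": "arm_command", "kwargs": {"steps": [{"dp": [0, 0, 0], "rotation": [0, 0, 0], "hand": -0.2}, {"dp": [0, 0, 0], "rotation": [0, 0, 0], "hand": -0.2}, {"dp": [0, 0, 0], "rotation": [0, 0, 0], "hand": -0.2}, {"dp": [0, 0, -0.4], "rotation": [0, 0, 0], "hand": -0.2}, {"dp": [0, 0, -0.8], "rotation": [0, 0, 0], "hand": -0.2}, {"dp": [0, 0, -0.9], "rotation": [0, 0, 0], "hand": -0.2}, {"dp": [0, 0, -0.9], "rotation": [0, 0, 0], "hand": -0.2}, {"dp": [0, 0, -0.9], "rotation": [0, 0, 0], "hand": -0.2}, {"dp": [0, 0, -0.9], "rotation": [0, 0, 0], "hand": -0.2}, {"dp": [0, 0, 0], "rotation": [0, 0, 0], "hand": -0.2}]}}

```text
time_s: 78.7
eef_pos: [0.5846, -0.0804, 0.3566]
orientation: [180.0, 0.2, 165.6]
contact_force: [0.4, -0.5, -0.4]
width: 0.0372
gripper_force: 0.0
```

```bash
python3 - <<'E'
from h import *
info()
im,C,K=shot('wrist','w_a3.png'); hsv=cv2.cvtColor(im,cv2.COLOR_BGR2HSV)
for n in NEST:
    x,y=proj(C,K,[*NEST[n],.072])[0].astype(int); print(n,x,y)
    try: print(fitblue(im,C,K,.072,None,(max(0,x-60),max(0,y-60),x+60,y+60)))
    except Exception as e: print(e)
m=cv2.inRange(hsv,(3,170,60),(14,255,255)); m[370:]=0
for c in cv2.findContours(m,0,1)[0]:
    if cv2.contourArea(c)>150: r=cv2.boundingRect(c); print('orange',r,cast(C,K,(r[0]+r[2]/2,r[1]+r[3]/2),.1).round(4))
print('head top expected',proj(C,K,[[.5843,-.08,.1],[.5843,-.08,.07]]))
# green button
for nm in ('top','scene'):
    a,Ca,Ka=shot(nm)
    for b in blobs(a,(45,90,40),(80,255,255),20)[0]: print(nm,'green',b,cast(Ca,Ka,b[1:3],.036).round(4))
    if nm=='scene':
        for b in blobs(a,(3,170,60),(14,255,255),15)[0]: print('orange',b[:3])
i,C1,K1=load('w_rack.png')
for b in blobs(i,(45,90,40),(80,255,255),20)[0]: print('w_rack green',b,cast(C1,K1,b[1:3],.036).round(4))
i,C1,K1=load('w_stage.png')
for b in blobs(i,(45,90,40),(80,255,255),20)[0]: print('w_stage green',b,cast(C1,K1,b[1:3],.036).round(4))
E
```

```text
t 78.7 tcp [ 0.5846 -0.0804  0.3566] rpy [179.99   0.23 165.59] j [-18.7  20.8  86.4   0.   72.5 -94.3] F [ 0.4 -0.5 -0.4] w 0.0372 grip [ 0.5853 -0.0805  0.1896]
n1 184 135
(array([ 0.50373106, -0.13754949,  0.072     ]), np.float64(0.02459271994409785), array([182.09677419, 135.48387097]))
n2 314 134
(array([ 0.5213287 , -0.06058574,  0.072     ]), np.float64(0.023623480459362464), array([317.85714286, 128.42857143]))
n3 445 134
(array([0.53906792, 0.01404783, 0.072     ]), np.float64(0.02186141608602078), array([447.08333333, 132.58333333]))
orange (305, 229, 26, 37) [[ 0.5806 -0.0777  0.1   ]]
head top expected [[315.81987566 254.29177212]
 [315.86588242 240.58195679]]
top green (102, np.float64(262.7), np.float64(192.6), np.int32(257), np.int32(187), np.int32(12), np.int32(12)) [[0.6633 0.1445 0.036 ]]
scene green (128, np.float64(323.8), np.float64(325.6), np.int32(318), np.int32(320), np.int32(13), np.int32(12)) [[0.6574 0.1389 0.036 ]]
orange (1333, np.float64(323.0), np.float64(464.7))
orange (59, np.float64(274.6), np.float64(235.9))
w_rack green (934, np.float64(600.2), np.float64(195.7), np.int32(581), np.int32(180), np.int32(38), np.int32(33)) [[0.6662 0.1367 0.036 ]]
w_stage green (1124, np.float64(16.9), np.float64(118.0), np.int32(0), np.int32(99), np.int32(38), np.int32(38)) [[0.6643 0.1494 0.036 ]]
```

{"fn": "arm_command", "kwargs": {"steps": [{"dp": [-0.1, 1, 0], "rotation": [0, 0, 0], "hand": -0.2}, {"dp": [-0.1, 1, 0], "rotation": [0, 0, 0], "hand": -0.2}, {"dp": [-0.1, 1, 0], "rotation": [0, 0, 0], "hand": -1}, {"dp": [-0.1, 1, 0], "rotation": [0, 0, 0], "hand": -1}, {"dp": [-0.1, 1, 0], "rotation": [0, 0, 0], "hand": -1}, {"dp": [-0.1, 1, 0], "rotation": [0, 0, 0], "hand": -1}, {"dp": [-0.1, 1, 0], "rotation": [0, 0, 0], "hand": -1}, {"dp": [-0.1, 1, 0], "rotation": [0, 0, 0], "hand": -1}, {"dp": [-0.1, 1, 0], "rotation": [0, 0, 0], "hand": -1}, {"dp": [-0.1, 1, 0], "rotation": [0, 0, 0], "hand": -1}]}}

```text
time_s: 80.1
eef_pos: [0.6537, 0.1097, 0.354]
orientation: [180.0, -0.0, 165.6]
contact_force: [0.6, 0.4, 0.4]
width: 0.0006
gripper_force: 0.0
```

{"fn": "arm_command", "kwargs": {"steps": [{"dp": [0, 0.9, 0], "rotation": [0, 0, 0], "hand": -1}, {"dp": [0, 0.9, 0], "rotation": [0, 0, 0], "hand": -1}, {"dp": [0, 0, 0], "rotation": [0, 0, 0], "hand": -1}, {"dp": [0, 0, 0], "rotation": [0, 0, 0], "hand": -1}, {"dp": [0, 0, 0], "rotation": [0, 0, 0], "hand": -1}, {"dp": [0, 0, 0], "rotation": [0, 0, 0], "hand": -1}, {"dp": [0, 0, 0], "rotation": [0, 0, 0], "hand": -1}, {"dp": [0, 0, 0], "rotation": [0, 0, 0], "hand": -1}, {"dp": [0, 0, 0], "rotation": [0, 0, 0], "hand": -1}, {"dp": [0, 0, 0], "rotation": [0, 0, 0], "hand": -1}]}}

```text
time_s: 81.35
eef_pos: [0.6622, 0.1433, 0.354]
orientation: [180.0, -0.0, 165.6]
contact_force: [0.5, -0.6, 0.8]
width: 0.0008
gripper_force: 0.0
```

```bash
python3 - <<'E'
from h import *
info()
im,C,K=shot('wrist','w_btn.png')
for b in blobs(im,(45,90,40),(80,255,255),60)[0]: print('green',b,cast(C,K,b[1:3],.036).round(4)); break
p=b[1:3]; x,y,w,h=b[3:7]; P=cast(C,K,[(x,p[1]),(x+w,p[1])],.036); print('diam',np.linalg.norm(P[1]-P[0]))
go([*cast(C,K,p,.036)[0][:2],.24],Rt=pose(165.6,0))
im,C,K=load('w_a3.png'); hsv=cv2.cvtColor(im,cv2.COLOR_BGR2HSV)
for n in NEST:
    x,y=proj(C,K,[*NEST[n],.072])[0].astype(int)
    m=cv2.inRange(hsv,(105,150,30),(125,255,255)); k=np.zeros_like(m); k[max(0,y-60):y+60,x-60:x+60]=1; m*=k
    m=cv2.morphologyEx(m,cv2.MORPH_OPEN,np.ones((5,5)))
    c=max(cv2.findContours(m,0,1)[0],key=cv2.contourArea); e=cv2.fitEllipse(c); print(n,e,cast(C,K,e[0],.072).round(4))
top,Ct,Kt=shot('top','t9.png'); sc,Cs,Ks=shot('scene','s9.png')
for nm,a,Ca,Ka in (('top',top,Ct,Kt),('scene',sc,Cs,Ks)):
    for b in blobs(a,(100,120,30),(128,255,255),25)[0]:
        q=cast(Ca,Ka,b[1:3],.072)[0]
        if .45<q[0]<.6 and -.2<q[1]<.06: print(nm,b,q.round(4))
E
```

```text
t 81.35 tcp [0.6622 0.1433 0.354 ] rpy [ 1.7997e+02 -5.0000e-02  1.6559e+02] j [  2.8  29.8  72.6   0.   77.6 -72.8] F [ 0.5 -0.6  0.8] w 0.0008 grip [0.6621 0.1435 0.187 ]
green (1155, np.float64(315.4), np.float64(235.3), np.int32(297), np.int32(216), np.int32(39), np.int32(40)) [[0.665  0.1427 0.036 ]]
diam 0.028698256004948856
dp [-0.15 -0.    5.7 ]
rot [ 0.01 -0.01 -0.  ] dp after rot [-0.14  0.    5.7 ]
n1 ((186.66835021972656, 133.9851531982422), (66.61080932617188, 73.09566497802734), 141.9991912841797) [[ 0.4986 -0.1394  0.072 ]]
n2 ((317.8892822265625, 133.24893188476562), (68.6529769897461, 70.57164764404297), 175.45162963867188) [[ 0.5181 -0.0616  0.072 ]]
n3 ((446.405517578125, 134.83340454101562), (66.82492065429688, 72.8505630493164), 37.149986267089844) [[0.5386 0.0142 0.072 ]]
top (236, np.float64(345.2), np.float64(248.9), np.int32(337), np.int32(240), np.int32(17), np.int32(18)) [ 0.5177 -0.0622  0.072 ]
top (233, np.float64(377.1), np.float64(256.9), np.int32(369), np.int32(249), np.int32(17), np.int32(17)) [ 0.4981 -0.1397  0.072 ]
top (232, np.float64(314.0), np.float64(240.6), np.int32(306), np.int32(233), np.int32(17), np.int32(17)) [0.5381 0.0138 0.072 ]
scene (193, np.float64(281.6), np.float64(209.4), np.int32(273), np.int32(203), np.int32(18), np.int32(14)) [ 0.4993 -0.1391  0.072 ]
scene (121, np.float64(296.8), np.float64(227.1), np.int32(290), np.int32(222), np.int32(17), np.int32(12)) [ 0.5149 -0.0728  0.072 ]
```

{"fn": "arm_command", "kwargs": {"steps": [{"dp": [-0.15, 0, 0.9], "rotation": [0, 0, 0], "hand": -1}, {"dp": [0, 0, 1], "rotation": [0, 0, 0], "hand": -1}, {"dp": [0, 0, 1], "rotation": [0, 0, 0], "hand": -1}, {"dp": [0, 0, 1], "rotation": [0, 0, 0], "hand": -1}, {"dp": [0, 0, 1], "rotation": [0, 0, 0], "hand": -1}, {"dp": [0, 0, 0.7], "rotation": [0, 0, 0], "hand": -1}, {"dp": [0, 0, 0.35], "rotation": [0, 0, 0], "hand": -1}, {"dp": [0, 0, 0], "rotation": [0, 0, 0], "hand": -1}, {"dp": [0, 0, 0], "rotation": [0, 0, 0], "hand": -1}, {"dp": [0, 0, 0], "rotation": [0, 0, 0], "hand": -1}]}}

```text
time_s: 82.75
eef_pos: [0.6653, 0.1427, 0.2359]
orientation: [179.9, 0.0, 165.6]
contact_force: [0.2, -0.2, 1.3]
width: 0.0005
gripper_force: 0.8
```

{"fn": "arm_command", "kwargs": {"steps": [{"dp": [0, 0, 0.1], "rotation": [0, 0, 0], "hand": -1}, {"dp": [0, 0, 0.1], "rotation": [0, 0, 0], "hand": -1}, {"dp": [0, 0, 0.1], "rotation": [0, 0, 0], "hand": -1}, {"dp": [0, 0, 0.1], "rotation": [0, 0, 0], "hand": -1}, {"dp": [0, 0, 0.1], "rotation": [0, 0, 0], "hand": -1}, {"dp": [0, 0, 0], "rotation": [0, 0, 0], "hand": -1}, {"dp": [0, 0, 0], "rotation": [0, 0, 0], "hand": -1}, {"dp": [0, 0, 0], "rotation": [0, 0, 0], "hand": -1}, {"dp": [0, 0, 0], "rotation": [0, 0, 0], "hand": -1}, {"dp": [0, 0, 0], "rotation": [0, 0, 0], "hand": -1}]}}

```text
time_s: 84.0
eef_pos: [0.6652, 0.1427, 0.23]
orientation: [179.9, 0.2, 165.6]
contact_force: [-9.5, -1.5, 27.7]
width: 0.0009
gripper_force: 13.8
```

{"fn": "arm_command", "kwargs": {"steps": [{"dp": [0, 0, -0.3], "rotation": [0, 0, 0], "hand": -1}, {"dp": [0, 0, -0.8], "rotation": [0, 0, 0], "hand": -1}, {"dp": [0, 0, -1], "rotation": [0, 0, 0], "hand": -1}, {"dp": [0, 0, -1], "rotation": [0, 0, 0], "hand": -1}, {"dp": [0, 0, -1], "rotation": [0, 0, 0], "hand": -1}, {"dp": [0, 0, -1], "rotation": [0, 0, 0], "hand": -1}, {"dp": [0, 0, -1], "rotation": [0, 0, 0], "hand": -1}, {"dp": [0, 0, 0], "rotation": [0, 0, 0], "hand": -1}, {"dp": [0, 0, 0], "rotation": [0, 0, 0], "hand": -1}, {"dp": [0, 0, 0], "rotation": [0, 0, 0], "hand": -1}]}}

```text
time_s: 85.25
eef_pos: [0.6649, 0.1425, 0.3456]
orientation: [-180.0, -0.2, 165.6]
contact_force: [-1.0, -0.0, 0.2]
width: 0.0004
gripper_force: 0.0
```

```bash
python3 - <<'E'
from h import *
info(); print(robot.sign_off())
E
```

```text
t 85.25 tcp [0.6649 0.1425 0.3456] rpy [-179.99   -0.18  165.58] j [  2.7  30.4  72.8   0.   76.9 -72.9] F [-1.  -0.   0.2] w 0.0004 grip [0.6644 0.1426 0.1786]
the job is handed in; nothing more can be done
None
```

All three discs are pressed home blue side up, the probe is in the well, and the start button was pressed and released; I handed the job in at 85 s, no verdict was returned, and I viewed 15 pictures, one over the limit of 14.

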